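Log the polished stone samples at the console

TASK

Log the stone samples: on the console press the green, then the blue, then the yellow key, each fully in, one at a time and never the red one; then pick up the reader and hold its window level and still about 3 cm above the middle of each sample's sticker for a good second, in the order red, yellow, green, blue (two or three of them are there). Set the reader back squarely on the middle of its charging pad, let it go, and only then press the white key and last the green key again. In the end every sample lies flat on the black mat, sticker up, side by side with the others and wholly on the mat, and the hammer, jar and disc have been left alone.

Things in the scene. Friction and masses are not known exactly. Their poses are not given: they have to be found in the camera images.
- console: Fixed grey logging console, a box 240 x 90 x 42 mm (x, y, z); origin at the centre of its underside. Five round spring keys stand in a row along its x axis, 44 mm apart; from its -x end to its +x end: white, green, red, yellow, blue. z up.
- key_white_top (a point): Middle of the top of the white key (cap 26 mm across, in a black housing); the point moves down with the key when it is pressed.
- key_white (a joint): Travel of the white key in m: 0 out, 0.006 fully in. Pushed straight down against a spring, about 5 N at full travel; springs back out when released. Above 0.0045 counts as pressed.
- key_green_top (a point): Middle of the top of the green key (cap 26 mm across, in a black housing); the point moves down with the key when it is pressed.
- key_green (a joint): Travel of the green key in m: 0 out, 0.006 fully in. Pushed straight down against a spring, about 5 N at full travel; springs back out when released. Above 0.0045 counts as pressed.
- key_red_top (a point): Middle of the top of the red key (cap 26 mm across, in a black housing); the point moves down with the key when it is pressed.
- key_red (a joint): Travel of the red key in m: 0 out, 0.006 fully in. Pushed straight down against a spring, about 5 N at full travel; springs back out when released. Above 0.0045 counts as pressed.
- key_yellow_top (a point): Middle of the top of the yellow key (cap 26 mm across, in a black housing); the point moves down with the key when it is pressed.
- key_yellow (a joint): Travel of the yellow key in m: 0 out, 0.006 fully in. Pushed straight down against a spring, about 5 N at full travel; springs back out when released. Above 0.0045 counts as pressed.
- key_blue_top (a point): Middle of the top of the blue key (cap 26 mm across, in a black housing); the point moves down with the key when it is pressed.
- key_blue (a joint): Travel of the blue key in m: 0 out, 0.006 fully in. Pushed straight down against a spring, about 5 N at full travel; springs back out when released. Above 0.0045 counts as pressed.
- pad: Fixed black charging pad, a flat plate 150 x 90 x 8 mm (x, y, z) without rims; origin at the centre of its underside, its long side is x. A green strip marks its -x end. The reader starts on it, with the reader's x along the pad's x.
- reader: Loose hand reader, 0.3 kg: orange housing 110 x 56 x 34 mm (x, y, z) with a flat underside, and on its middle an upright black grip fin 60 x 26 mm (x, y), from 34 to 90 mm above the underside. Origin at the centre of the underside, z up, x points to the window end.
- reader_eye (a point): The reader's glass window on its underside, 42 mm from the reader's origin along its +x, looking down (-z of the reader); a white dot on top of the housing marks the spot above it.
- reader_grip (a point): Grip point of the reader: on its fin's middle, 72 mm above the underside; pinch across the fin's 26 mm (reader y).
- mat: Fixed black rubber mat lying on the table, 280 x 160 x 4 mm (x, y, z), with room for three samples side by side; origin at the centre of its underside.
- hammer: Loose hammer lying on the table, about 260 mm long; a bystander.
- paste: Loose jar, 60 mm across and 90 mm high; a bystander.
- disc: Loose red grinding disc 100 mm across and 14 mm thick, flat on the table; a bystander.
- sample_red: Loose polished stone block, near-white, 90 x 50 x 30 mm (x, y, z), about 0.34 kg, lying flat with a red square sticker (30 x 30 mm) on top, its middle 25 mm from the stone's centre along its +x and 30 mm above its underside; origin at the centre of the underside, z up. May be absent (None).
- sample_yellow: Loose polished stone block, dark grey, 90 x 50 x 30 mm (x, y, z), about 0.34 kg, lying flat with a yellow square sticker (30 x 30 mm) on top, its middle 25 mm from the stone's centre along its +x and 30 mm above its underside; origin at the centre of the underside, z up. May be absent (None).
- sample_green: Loose polished stone block, sandy brown, 90 x 50 x 30 mm (x, y, z), about 0.34 kg, lying flat with a green square sticker (30 x 30 mm) on top, its middle 25 mm from the stone's centre along its +x and 30 mm above its underside; origin at the centre of the underside, z up. May be absent (None).
- sample_blue: Loose polished stone block, mid grey, 90 x 50 x 30 mm (x, y, z), about 0.34 kg, lying flat with a blue square sticker (30 x 30 mm) on top, its middle 25 mm from the stone's centre along its +x and 30 mm above its underside; origin at the centre of the underside, z up. May be absent (None).
Things that resemble listed ones, but are neither listed nor needed, are in the scene too. Of the things that look like the pad, take the one that is nearest to the robot's base at the start.

How it is judged:
By the outcome, as a careful person would: the job done as asked, in the order asked, and still so for the second after the job is handed in, with the robot touching nothing.
Of sample_red, sample_yellow, sample_green, sample_blue only 2 to 3 are there at a start; the rules pass over those that are not, and their reading is None.
At some moment in a run one of sample_red, sample_yellow, sample_green, sample_blue may be knocked a few centimetres aside while the robot is not near it.
It also fails if it takes over 208 s, if anything falls off the work surface, if the arm or the gripper's body presses on something with over 40 N, if the wrist force passes 120 N, or if a joint passes its speed limit or range.

ROBOT

A 6-joint arm with a two-finger parallel gripper is mounted at the origin on the work surface. World frame = base frame: x ahead of the robot, y to its left, z up, the work surface at z = 0. Lengths are in m, angles in rad, forces in N, time in s.
With the tool pointing down it reaches from about 0.35 to 0.775 m from the base axis. Payload 7.3 kg.
Tool frame: the origin (TCP) lies at the very end of the fingers, on their centre line; the grasp point (between the pads) lies 19 mm behind it; z points along the fingers, y is the line along which they close (so a half turn about z gives the same grasp; the last joint's range is limited). The gripper opens to 92 mm and grips with 3 to 60 N. Pads are 19 mm wide; open, the fingers measure 130 mm over their backs; the gripper's body (75 mm by 190 mm) begins 47 mm behind the grasp point.
Start: joints at [1.116, 0.342, 1.524, -0, 1.275, -0.146], TCP at [0.16, 0.5, 0.227] pointing down, gripper open.
Joint ranges: [-2.53, 2.53], [-0.77, 2.02], [0.04, 2.7], [-1, 4.14], [0.28, 2.66], [-3.11, 3.11]. Speed limits (rad/s): [2.57, 2.57, 3.14, 3.14, 3.14, 3.14].

INTERFACE

Orientations are given as [roll, pitch, yaw] about the fixed x, y, z axes, in that order (R = Rz(yaw) Ry(pitch) Rx(roll)).
In Python, from cell import telemetry, eyes, job gives the robot as it stands.
- The arm moves only by the tool apply_moves, never from a script. Its arguments are lists of equal length, an entry for each row: "delta_pos": the shift along the world's x, y, z each as a share of 0.4 m, from -1 to 1, a list of three; "dr": the turn, a rotation vector about the world's x, y, z each as a share of 0.5 rad, from -1 to 1, a list of three; "jaw": the opening, from 0 (shut) to 1 (fully open). A call has 1 to 8 rows; each row is the pose to reach, as a shift and turn from the pose commanded when the call began; what a row does not reach only later rows make up. A row lasts 1/12 s, in which the tool goes at most 41.7 mm and 7.16 degrees, less where a joint would pass 70% of its speed; a pose out of reach is approached as far as the arm can. A call with a number of a shift or a turn outside -1 to 1 is refused whole. A call with a gripper value outside its range is refused whole. The fingers move at their own pace and stop on an object; "force" is the grip in N (left out, the last holds). Time passes only in rows, so rows that repeat a pose let the fingers close. It gives the time, the measured TCP pose, the force, the opening and the grip force at its end, in the units of the state.
- telemetry.observe(): the state, without advancing time (a new reading comes with each control period).
- eyes.read_camera(name): name is "scene" or "top"; returns the picture (480x640x3 uint8, red, green, blue); there is no depth.
- eyes.camera_model(name): a dict with "vertical_fov" (degrees; the focal length in pixels is half the picture's height over the tangent of half this angle, whatever the lens; pixels are square), "cx", "cy" (the principal point, pixels), "rvec" (rotation vector, rad) and "tvec" (3), from world to camera coordinates, as OpenCV has them. Camera axes: x right, y down, z forward; pixel columns grow to the right and rows downward; lengths in m; the calibration is good to about 2 mm. A picture is of the moment at which its call begins. camera_model takes no time and is no camera call.
- job.hand_in(): hands the job in; it is judged then, once.
The state is a dict: "time": time; "qpos": joint angles; "qvel": joint speeds; "joint_efforts": joint torques, N m; "tool_pos": TCP position; "tool_rot": TCP orientation; "contact_force": force on the tool from outside, world axes, zero at the start; "torque": the same for the moment, N m; "opening": finger opening in m; "grip_force": force on a finger pad.
Only numpy, scipy, OpenCV 4.12 (cv2) and the standard library are available. Lean on these libraries where they do the work, as an engineer would, in place of code of your own. Each camera call takes 0.05 s, during which the arm holds its last target. There are 200 camera calls.

## Working session

There is one attempt and no reset: what is moved stays moved. The work goes in short steps, Python scripts to look and compute and a tool call to move; the robot and the scene stay as the last step left them, time stands still between calls to the robot, and variables do not carry over. Pictures are saved under pics/ and viewed, at most 14 in all, crops included, and the job is handed in when it is done.

Besides the shell and the picture viewer there is one more tool, called after "Request:" by a JSON object that holds its "op" and its "data", one argument or row to a line. apply_moves: Moves the arm, as the interface text tells. Its arguments: {"type":"object","properties":{"delta_pos":{"type":"array"},"dr":{"type":"array"},"jaw":{"type":"array"},"force":{"type":"number"}},"required":["delta_pos","dr","jaw"]}

```bash
ls; mkdir -p pics
python3 - <<'E'
from cell import telemetry, eyes, job
import cv2
for n in ("scene","top"):
    im=eyes.read_camera(n); cv2.imwrite(f"pics/{n}0.png",im[:,:,::-1]); 
    print(n,eyes.camera_model(n))
print(telemetry.observe())
E
```

```text
pics
scene {'vertical_fov': 55.695074943643014, 'cx': 317.3263821016482, 'cy': 240.6456956593642, 'rvec': array([ 1.90295778,  1.07665695, -0.63671175]), 'tvec': array([-0.3741034 , -0.17162898,  1.59686069])}
top {'vertical_fov': 51.18109617797372, 'cx': 322.3456123765544, 'cy': 240.52373533784876, 'rvec': array([ 2.06364739, -2.12695685,  0.24435863]), 'tvec': array([0.09307039, 0.61735227, 1.29938855])}
{'time': 0.1, 'qpos': array([ 1.11603085e+00,  3.42639550e-01,  1.52486054e+00, -3.39685769e-05,
        1.27537245e+00, -1.45988121e-01]), 'qvel': array([ 5.99705822e-05, -2.01330841e-03, -2.72645355e-03,  1.07861911e-03,
        9.03951307e-04,  1.10557899e-03]), 'joint_efforts': array([ 2.46225805e-03, -4.32001090e+01, -2.44696087e+01,  7.21752131e-02,
        5.24722086e-02, -1.43629663e-06]), 'tool_pos': array([0.15938166, 0.49987842, 0.22614273]), 'tool_rot': array([-3.14032166e+00, -1.54046412e-04,  2.83282511e+00]), 'contact_force': array([-0.82968454,  0.26231469, -0.21991119]), 'torque': array([-0.0287114 , -0.00121799, -0.0185486 ]), 'grip_force': 0.0, 'opening': 0.0915967085935804}
```

View pics/scene0.png

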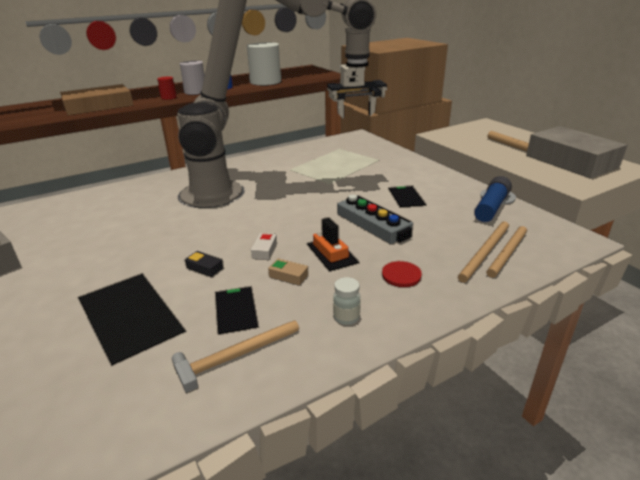

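View pics/top0.png

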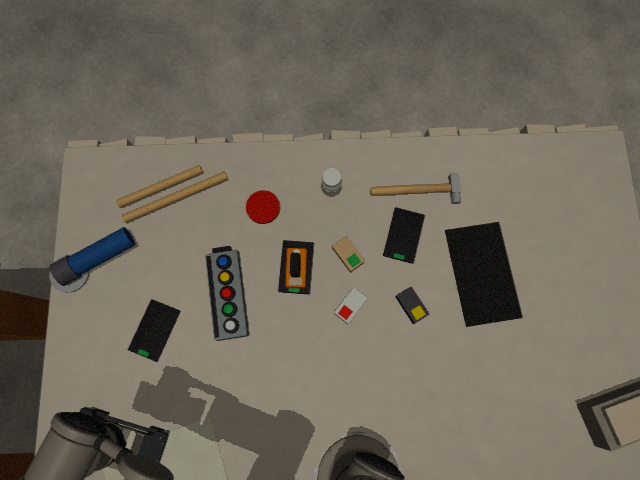

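```bash
cat > h.py <<'E'
import numpy as np, cv2
from cell import telemetry, eyes, job
def cam(n):
    m=eyes.camera_model(n); f=240/np.tan(np.radians(m["vertical_fov"])/2)
    K=np.array([[f,0,m["cx"]],[0,f,m["cy"]],[0,0,1]]); R=cv2.Rodrigues(m["rvec"])[0]
    return K,R,np.array(m["tvec"])
def ray(n,px):
    K,R,t=cam(n); px=np.atleast_2d(px).astype(float)
    d=np.c_[px,np.ones(len(px))]@np.linalg.inv(K).T@R
    return -R.T@t, d
def onz(n,px,z):
    c,d=ray(n,px); return c+d*((z-c[2])/d[:,2])[:,None]
def proj(n,P):
    K,R,t=cam(n); q=(np.atleast_2d(P)@R.T+t)@K.T; return q[:,:2]/q[:,2:]
def tri(p_top,p_scene):
    A=[];b=[]
    for n,p in (("top",p_top),("scene",p_scene)):
        c,d=ray(n,p); d=d[0]/np.linalg.norm(d[0]); M=np.eye(3)-np.outer(d,d); A.append(M); b.append(M@c)
    x,*_=np.linalg.lstsq(np.vstack(A),np.concatenate(b),rcond=None)
    return x, np.linalg.norm(np.vstack(A)@x-np.concatenate(b))
def blobs(im,lo,hi,roi=None,amin=8,close=0):
    """hsv mask blobs -> list of (area, centroid, contour); hue lo>hi wraps"""
    hsv=cv2.cvtColor(im,cv2.COLOR_RGB2HSV)
    if lo[0]>hi[0]: m=cv2.inRange(hsv,lo,(180,*hi[1:]))|cv2.inRange(hsv,(0,*lo[1:]),hi)
    else: m=cv2.inRange(hsv,lo,hi)
    if roi:
        x0,y0,x1,y1=roi; k=np.zeros_like(m); k[y0:y1,x0:x1]=255; m&=k
    if close: m=cv2.morphologyEx(m,cv2.MORPH_CLOSE,np.ones((close,close),np.uint8))
    cs,_=cv2.findContours(m,cv2.RETR_EXTERNAL,cv2.CHAIN_APPROX_NONE); out=[]
    for c in cs:
        k=np.zeros_like(m); cv2.drawContours(k,[c],-1,255,-1); k&=m; M=cv2.moments(k,True)
        if M["m00"]>=amin: out.append((M["m00"],np.array([M["m10"]/M["m00"],M["m01"]/M["m00"]]),c))
    return sorted(out,key=lambda o:-o[0])
COL=dict(red=((170,120,60),(6,255,255)),orange=((7,170,100),(17,255,255)),yellow=((18,150,80),(32,255,255)),green=((45,100,40),(85,255,255)),blue=((100,120,50),(125,255,255)))
E
python3 - <<'E'
from h import *
im={n:cv2.imread(f"pics/{n}0.png")[:,:,::-1].copy() for n in ("top","scene")}
for n in im:
    for c in COL:
        print(n,c,[(int(a),p.round(1).tolist()) for a,p,_ in blobs(im[n],*COL[c])][:7])
    print(n,"black",[(int(a),p.round(1).tolist()) for a,p,_ in blobs(im[n],(0,0,0),(180,255,45),amin=150)][:12])
v=cv2.resize(im["top"][200:350,190:530],None,fx=2.35,fy=2.35,interpolation=cv2.INTER_CUBIC)
w=cv2.resize(im["scene"][170:350,70:430],None,fx=2.2,fy=2.2,interpolation=cv2.INTER_CUBIC)[:, :v.shape[1]]
w=cv2.copyMakeBorder(w,0,0,0,max(0,v.shape[1]-w.shape[1]),cv2.BORDER_CONSTANT)
V=np.vstack([v,w])[:600]; cv2.imwrite("pics/crop0.png",V[:,:,::-1]); print(V.shape)
for p in [(297,250),(350,290),(405,295),(345,245),(320,320),(480,270),(300,285)]: print(p,im["top"][p[1],p[0]])
print(proj("top",[0,0,0]),proj("scene",[0,0,0]), "cams",[(-cam(n)[1].T@cam(n)[2]).round(3) for n in im])
E
```

```text
top red [(899, [262.4, 206.4]), (122, [345.0, 312.1]), (76, [225.9, 292.3])]
top orange [(370, [296.2, 266.1])]
top yellow [(134, [417.8, 312.2]), (68, [224.1, 276.2])]
top green [(112, [353.1, 259.7]), (78, [227.8, 308.5]), (57, [142.8, 352.5]), (55, [398.3, 255.9]), (48, [293.6, 289.8])]
top blue [(1260, [99.1, 251.0]), (72, [222.4, 260.8])]
top black [(5472, [482.5, 274.1]), (3381, [120.0, 441.3]), (1905, [22.5, 315.7]), (1685, [154.1, 329.3]), (1483, [403.4, 234.4]), (1192, [362.2, 465.2]), (1000, [600.9, 412.8]), (775, [14.5, 465.2]), (697, [295.7, 264.7]), (414, [227.1, 286.0]), (322, [212.1, 296.0]), (222, [294.7, 264.7])]
scene red [(815, [401.3, 273.6]), (651, [100.8, 34.9]), (357, [166.4, 87.7]), (66, [371.6, 206.8]), (46, [265.7, 236.1])]
scene orange [(441, [330.5, 248.5])]
scene yellow [(345, [252.9, 22.0]), (77, [195.9, 256.4]), (58, [382.3, 212.2])]
scene green [(59, [279.0, 264.0]), (59, [361.6, 202.1]), (48, [233.3, 290.9]), (8, [400.5, 188.0])]
scene blue [(688, [490.7, 201.5]), (63, [393.5, 217.7]), (28, [229.7, 83.4])]
scene black [(5258, [129.2, 317.7]), (1470, [235.2, 310.8]), (1000, [197.4, 138.5]), (542, [360.7, 14.9]), (494, [143.0, 31.4]), (450, [406.6, 196.8]), (379, [205.3, 266.2]), (344, [285.2, 19.3]), (342, [333.3, 259.7]), (325, [360.7, 86.6]), (295, [329.9, 230.9]), (221, [374.8, 213.3])]
(600, 799, 3)
(297, 250) [152 154 142]
(350, 290) [119 113 101]
(405, 295) [43 45 45]
(345, 245) [139 114  77]
(320, 320) [141 132 114]
(480, 270) [24 20 18]
(300, 285) [120  88  58]
[[358.23975308 478.61589209]] [[210.89873769 191.81944026]] cams [array([0.3  , 0.075, 1.408]), array([ 1.453, -0.392,  0.675])]
```

View pics/crop0.png

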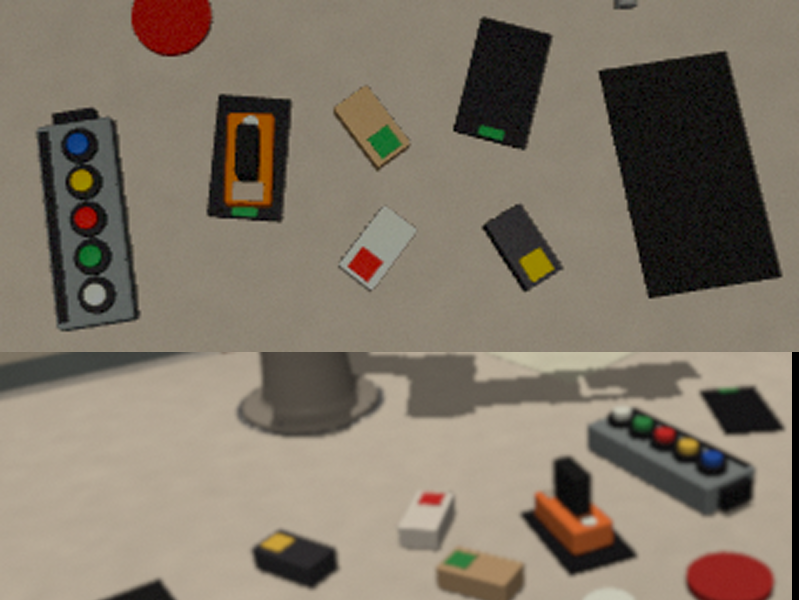

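```bash
cat >> h.py <<'E'
def rect(n,c,z):
    P=onz(n,c.reshape(-1,2),z)[:,:2]; (cx,cy),(w,h),a=cv2.minAreaRect((P*1000).astype(np.float32))
    if w<h: w,h,a=h,w,a+90
    return np.array([cx,cy])/1000,w,h,a
def stones(im,z=0.03,cols=("red","yellow","green")):
    """stone poses from top view: sticker centroid and axis from the stone's outline (diff to table)"""
    out={}
    bl=blobs(im,(0,0,0),(180,255,255))
    lab=cv2.cvtColor(im,cv2.COLOR_RGB2LAB).astype(int)
    for c in cols:
        b=[o for o in blobs(im,*COL[c],roi=(325,215,560,345)) if 70<o[0]<220]
        if not b: continue
        s=b[0][1]; S=onz("top",s,z)[0]; r,w,h,a=rect("top",b[0][2],z)
        out[c]=(S[:2],w,h,a,s)
    return out
E
python3 - <<'E'
from h import *
im={n:cv2.imread(f"pics/{n}0.png")[:,:,::-1].copy() for n in ("top","scene")}
T={"kblue":((222.4,260.8),(393.5,217.7)),"kyel":((224.1,276.2),(382.3,212.2)),"kred":((225.9,292.3),(371.6,206.8)),"kgre":((227.8,308.5),(361.6,202.1)),
"sred":((345,312.1),(265.7,236.1)),"syel":((417.8,312.2),(195.9,256.4)),"sgre":((353.1,259.7),(279,264)),"decoy":((398.3,255.9),(233.3,290.9)),"disc":((262.4,206.4),(401.3,273.6)),"mat":((482.5,274.1),(129.2,317.7))}
for k,(a,b) in T.items():
    x,r=tri(a,b); print(k,x.round(4),"res",round(r,4))
# outlines
for nm,lo,hi,roi,z in [("mat",(0,0,0),(180,255,50),(440,215,530,335),.004),("pad",(0,0,0),(180,255,50),(275,236,318,298),.008),("reader",*COL["orange"],(275,236,318,298),.042),("strip",*COL["green"],(280,280,310,298),.008),
  ("syel",(0,0,0),(180,255,75),(393,283,435,327),.03)]:
    for a,p,c in blobs(im["top"],lo,hi,roi,amin=30,close=3)[:1]:
        r=rect("top",c,z); print(nm,a,onz("top",p,z)[0].round(4),r[0].round(4),np.round(r[1:],1))
# white dot on reader, fin
h=cv2.cvtColor(im["top"],cv2.COLOR_RGB2HSV)
for nm,lo,hi,roi,z in [("dot",(0,0,125),(180,70,255),(285,244,307,258),.042),("fin",(0,0,0),(180,255,55),(290,250,301,280),.098),("kwhite",(0,0,150),(180,70,255),(222,318,242,335),.06)]:
    print(nm,[(a,p.round(1),onz("top",p,z)[0].round(4),rect("top",c,z)[1:]) for a,p,c in blobs(im["top"],lo,hi,roi,amin=4)][:2])
# stones via diff to local table colour
bg=cv2.medianBlur(im["top"],51); lab=lambda q:cv2.cvtColor(q,cv2.COLOR_RGB2LAB).astype(int)
D=np.abs(lab(im["top"])-lab(bg)).sum(2); m=((D>22)*255).astype(np.uint8)
for nm,s in (("red",(345,312.1)),("yellow",(417.8,312.2)),("green",(353.1,259.7))):
    k=np.zeros_like(m); cv2.circle(k,tuple(int(v) for v in s),34,255,-1); k&=m
    k=cv2.morphologyEx(k,cv2.MORPH_OPEN,np.ones((3,3),np.uint8))
    c=max(cv2.findContours(k,cv2.RETR_EXTERNAL,cv2.CHAIN_APPROX_NONE)[0],key=cv2.contourArea)
    r=rect("top",c,.03); S=onz("top",s,.03)[0][:2]; print(nm,"stick",S.round(4),"rect",r[0].round(4),np.round(r[1:],1),"dir",np.degrees(np.arctan2(*(S-r[0])[::-1])).round(1),np.linalg.norm(S-r[0]).round(4))
E
```

```text
kblue [0.5749 0.3504 0.0556] res 0.0008
kyel [0.5316 0.3445 0.0558] res 0.0016
kred [0.4872 0.3388 0.0559] res 0.0018
kgre [0.4435 0.3333 0.0546] res 0.0017
sred [0.4274 0.0182 0.0276] res 0.0002
syel [ 0.4213 -0.1807  0.0264] res 0.0003
sgre [ 0.5726 -0.0109  0.0276] res 0.0009
decoy [ 0.5845 -0.1418  0.0035] res 0.0007
disc [0.7442 0.2461 0.0038] res 0.0014
mat [ 0.5278 -0.3801 -0.0138] res 0.0018
mat 5490.0 [ 0.5248 -0.3758  0.004 ] [ 0.5289 -0.3753] [279.1 159.9   7.2]
pad 953.0 [0.5666 0.1523 0.008 ] [0.5617 0.1523] [149.6  87.9 173.8]
reader 370.0 [0.5567 0.1488 0.042 ] [0.5546 0.1505] [107.9  54.4 176.7]
strip 48.0 [0.4959 0.1591 0.008 ] [0.4952 0.1595] [31.  11.3 88.3]
syel 518.0 [ 0.4467 -0.1608  0.03  ] [ 0.4417 -0.1646] [89.9 54.  29.8]
dot [(16.0, array([296.6, 250.6]), array([0.6006, 0.1469, 0.042 ]), (14.030195236206055, 8.567035675048828, 88.23385620117188))]
fin [(229.0, array([294.7, 264.6]), array([0.5504, 0.1499, 0.098 ]), (62.422367095947266, 23.995424270629883, 178.93329620361328))]
kwhite [(48.0, array([229.6, 324.8]), array([0.4   , 0.3279, 0.06  ]), (18.88313865661621, 18.42375373840332, 88.28917694091797))]
red stick [0.4272 0.0184] rect [0.4486 0.0018] [ 83.5  48.6 143. ] dir 142.3 0.027
yellow stick [ 0.421  -0.1802] rect [ 0.4421 -0.1653] [92.8 56.1 29.8] dir -144.7 0.0259
green stick [ 0.5723 -0.0101] rect [0.5896 0.0043] [93.7 54.9 34.3] dir -140.2 0.0225
```

Request:
{"op": "apply_moves", "data": {
  "delta_pos": [
    [0.71, -0.4165, -0.25],
    [0.71, -0.4165, -0.25],
    [0.71, -0.4165, -0.25],
    [0.71, -0.4165, -0.25],
    [0.71, -0.4165, -0.25],
    [0.71, -0.4165, -0.25],
    [0.71, -0.4165, -0.25],
    [0.71, -0.4165, -0.25]
  ],
  "dr": [
    [0, 0, 0.876],
    [0, 0, 0.876],
    [0, 0, 0.876],
    [0, 0, 0.876],
    [0, 0, 0.876],
    [0, 0, 0.876],
    [0, 0, 0.876],
    [0, 0, 0.876]
  ],
  "jaw": [0, 0, 0, 0, 0, 0, 0, 0],
  "force": 20
}}

```text
time: 0.77
tool_pos: [0.426, 0.3432, 0.1325]
tool_rot: [-3.142, -0.001, -3.012]
contact_force: [0.5, 0.5, -0.2]
opening: 0.0427
grip_force: 0.0
```

Request:
{"op": "apply_moves", "data": {
  "delta_pos": [
    [0, 0, 0],
    [0, 0, 0],
    [0, 0, 0],
    [0, 0, 0]
  ],
  "dr": [
    [0, 0, 0],
    [0, 0, 0],
    [0, 0, 0],
    [0, 0, 0]
  ],
  "jaw": [0, 0, 0, 0]
}}

```text
time: 1.1
tool_pos: [0.4237, 0.3454, 0.1337]
tool_rot: [3.141, -0.0, -3.011]
contact_force: [-0.2, 1.2, 0.0]
opening: 0.0162
grip_force: 0.0
```

Request:
{"op": "apply_moves", "data": {
  "delta_pos": [
    [0.0495, -0.03, -0.08],
    [0.0495, -0.03, -0.159],
    [0.0495, -0.03, -0.159],
    [0.0495, -0.03, -0.159],
    [0.0495, -0.03, -0.159],
    [0.0495, -0.03, -0.159],
    [0.0495, -0.03, -0.159],
    [0.0495, -0.03, -0.159]
  ],
  "dr": [
    [0, 0, 0],
    [0, 0, 0],
    [0, 0, 0],
    [0, 0, 0],
    [0, 0, 0],
    [0, 0, 0],
    [0, 0, 0],
    [0, 0, 0]
  ],
  "jaw": [0, 0, 0, 0, 0, 0, 0, 0]
}}

```text
time: 1.77
tool_pos: [0.4449, 0.3333, 0.0712]
tool_rot: [3.141, 0.002, -3.012]
contact_force: [0.3, -0.2, 0.2]
opening: 0.0003
grip_force: 0.0
```

Request:
{"op": "apply_moves", "data": {
  "delta_pos": [
    [0, 0, -0.012],
    [0, 0, -0.025],
    [0, 0, -0.037],
    [0, 0, -0.037],
    [0, 0, -0.037],
    [0, 0, -0.037]
  ],
  "dr": [
    [0, 0, 0],
    [0, 0, 0],
    [0, 0, 0],
    [0, 0, 0],
    [0, 0, 0],
    [0, 0, 0]
  ],
  "jaw": [0, 0, 0, 0, 0, 0]
}}

```text
time: 2.27
tool_pos: [0.4453, 0.3333, 0.0579]
tool_rot: [3.14, 0.003, -3.012]
contact_force: [-5.7, -2.3, 25.8]
opening: 0.0004
grip_force: 12.8
```

Run:
```python
from h import *
im=eyes.read_camera("scene"); v=cv2.resize(im[150:260,310:450],None,fx=4,fy=4,interpolation=cv2.INTER_CUBIC); cv2.imwrite("pics/k1.png",v[:,:,::-1])
s=telemetry.observe(); print(s["tool_pos"],s["contact_force"],s["opening"],s["qpos"])
```

```text
[0.44533362 0.33322171 0.05784261] [-5.4431338  -2.52406453 25.80595859] 0.0003397226456023433 [ 5.04458375e-01  5.82803974e-01  1.64851707e+00  2.78720995e-04
  9.06835817e-01 -1.19570280e+00]
```

View pics/k1.png

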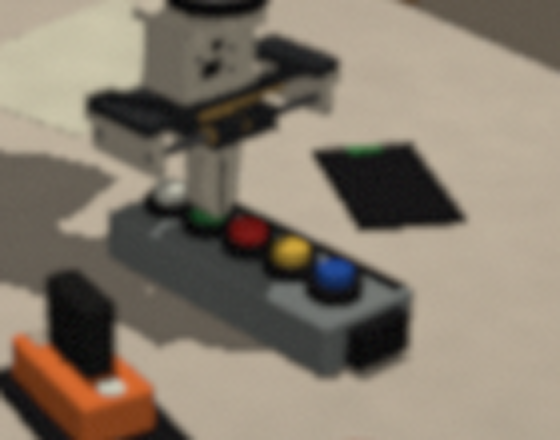

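Request:
{"op": "apply_moves", "data": {
  "delta_pos": [
    [0, 0, 0.005],
    [0, 0, 0.005],
    [0, 0, 0.005]
  ],
  "dr": [
    [0, 0, 0],
    [0, 0, 0],
    [0, 0, 0]
  ],
  "jaw": [0, 0, 0]
}}

```text
time: 2.57
tool_pos: [0.4452, 0.3332, 0.0581]
tool_rot: [3.14, 0.002, -3.013]
contact_force: [-2.7, 0.1, 11.1]
opening: 0.0007
grip_force: 5.8
```

Request:
{"op": "apply_moves", "data": {
  "delta_pos": [
    [0, 0, 0.005],
    [0, 0, 0.005],
    [0, 0, 0.005]
  ],
  "dr": [
    [0, 0, 0],
    [0, 0, 0],
    [0, 0, 0]
  ],
  "jaw": [0, 0, 0]
}}

```text
time: 2.82
tool_pos: [0.4452, 0.3331, 0.0593]
tool_rot: [3.141, 0.002, -3.013]
contact_force: [1.7, 1.5, 4.6]
opening: 0.0006
grip_force: 2.1
```

Request:
{"op": "apply_moves", "data": {
  "delta_pos": [
    [0, 0, 0.005],
    [0, 0, 0.005],
    [0, 0, 0.005]
  ],
  "dr": [
    [0, 0, 0],
    [0, 0, 0],
    [0, 0, 0]
  ],
  "jaw": [0, 0, 0]
}}

```text
time: 3.07
tool_pos: [0.4449, 0.3328, 0.061]
tool_rot: [3.141, 0.001, -3.012]
contact_force: [0.8, 1.2, 3.6]
opening: 0.0007
grip_force: 1.6
```

Request:
{"op": "apply_moves", "data": {
  "delta_pos": [
    [0, 0, 0.005],
    [0, 0, 0.005],
    [0, 0, 0.005]
  ],
  "dr": [
    [0, 0, 0],
    [0, 0, 0],
    [0, 0, 0]
  ],
  "jaw": [0, 0, 0]
}}

```text
time: 3.32
tool_pos: [0.4444, 0.3325, 0.0628]
tool_rot: [-3.141, -0.0, -3.012]
contact_force: [0.9, 0.9, 1.8]
opening: 0.0004
grip_force: 1.1
```

Request:
{"op": "apply_moves", "data": {
  "delta_pos": [
    [0, 0, 0.005],
    [0, 0, 0.005],
    [0, 0, 0.005]
  ],
  "dr": [
    [0, 0, 0],
    [0, 0, 0],
    [0, 0, 0]
  ],
  "jaw": [0, 0, 0]
}}

```text
time: 3.57
tool_pos: [0.4439, 0.3322, 0.0645]
tool_rot: [-3.141, -0.002, -3.012]
contact_force: [0.2, 0.5, -0.3]
opening: 0.0007
grip_force: 0.0
```

Request:
{"op": "apply_moves", "data": {
  "delta_pos": [
    [0, 0, 0.005],
    [0, 0, 0.005],
    [0, 0, 0.005]
  ],
  "dr": [
    [0, 0, 0],
    [0, 0, 0],
    [0, 0, 0]
  ],
  "jaw": [0, 0, 0]
}}

```text
time: 3.82
tool_pos: [0.4444, 0.3326, 0.0669]
tool_rot: [-3.142, -0.0, -3.012]
contact_force: [-0.4, 0.3, -0.3]
opening: 0.0007
grip_force: 0.0
```

Request:
{"op": "apply_moves", "data": {
  "delta_pos": [
    [0, 0, 0.06],
    [0.1, 0.0125, 0.06],
    [0.2, 0.025, 0.06],
    [0.3, 0.0375, 0.06],
    [0.322, 0.04, 0.06],
    [0.322, 0.04, 0.03],
    [0.322, 0.04, 0.01],
    [0.322, 0.04, 0.01]
  ],
  "dr": [
    [0, 0, 0],
    [0, 0, 0],
    [0, 0, 0],
    [0, 0, 0],
    [0, 0, 0],
    [0, 0, 0],
    [0, 0, 0],
    [0, 0, 0]
  ],
  "jaw": [0, 0, 0, 0, 0, 0, 0, 0]
}}

```text
time: 4.48
tool_pos: [0.5703, 0.3478, 0.0675]
tool_rot: [-3.14, -0.007, -3.012]
contact_force: [-1.3, 0.5, -0.2]
opening: 0.0004
grip_force: 0.0
```

Request:
{"op": "apply_moves", "data": {
  "delta_pos": [
    [0, 0, 0],
    [0, 0, 0],
    [0, 0, 0],
    [0, 0, 0]
  ],
  "dr": [
    [0, 0, 0],
    [0, 0, 0],
    [0, 0, 0],
    [0, 0, 0]
  ],
  "jaw": [0, 0, 0, 0]
}}

```text
time: 4.82
tool_pos: [0.5732, 0.349, 0.0717]
tool_rot: [3.141, 0.001, -3.012]
contact_force: [0.2, 0.0, 0.2]
opening: 0.0003
grip_force: 0.0
```

Request:
{"op": "apply_moves", "data": {
  "delta_pos": [
    [0, 0, -0.01],
    [0, 0, -0.018],
    [0, 0, -0.026],
    [0, 0, -0.034],
    [0, 0, -0.037],
    [0, 0, -0.037],
    [0, 0, -0.037],
    [0, 0, -0.037]
  ],
  "dr": [
    [0, 0, 0],
    [0, 0, 0],
    [0, 0, 0],
    [0, 0, 0],
    [0, 0, 0],
    [0, 0, 0],
    [0, 0, 0],
    [0, 0, 0]
  ],
  "jaw": [0, 0, 0, 0, 0, 0, 0, 0]
}}

```text
time: 5.48
tool_pos: [0.5735, 0.3489, 0.0581]
tool_rot: [3.141, 0.001, -3.012]
contact_force: [-3.8, -1.8, 12.8]
opening: 0.0007
grip_force: 6.6
```

Request:
{"op": "apply_moves", "data": {
  "delta_pos": [
    [0, 0, 0.02],
    [0, 0, 0.05],
    [0, 0, 0.075],
    [-0.06, -0.008, 0.075],
    [-0.1085, -0.015, 0.075],
    [-0.1085, -0.015, 0.05],
    [-0.1085, -0.015, 0.038],
    [-0.1085, -0.015, 0.038]
  ],
  "dr": [
    [0, 0, 0],
    [0, 0, 0],
    [0, 0, 0],
    [0, 0, 0],
    [0, 0, 0],
    [0, 0, 0],
    [0, 0, 0],
    [0, 0, 0]
  ],
  "jaw": [0, 0, 0, 0, 0, 0, 0, 0]
}}

```text
time: 6.15
tool_pos: [0.5299, 0.3424, 0.0702]
tool_rot: [-3.141, -0.001, -3.012]
contact_force: [-0.1, -0.0, 0.0]
opening: 0.0007
grip_force: 0.0
```

Request:
{"op": "apply_moves", "data": {
  "delta_pos": [
    [0, 0, 0],
    [0, 0, 0],
    [0, 0, 0],
    [0, 0, 0]
  ],
  "dr": [
    [0, 0, 0],
    [0, 0, 0],
    [0, 0, 0],
    [0, 0, 0]
  ],
  "jaw": [0, 0, 0, 0]
}}

```text
time: 6.48
tool_pos: [0.5305, 0.3427, 0.0715]
tool_rot: [3.141, 0.0, -3.013]
contact_force: [1.1, 0.7, -0.3]
opening: 0.0006
grip_force: 0.0
```

Request:
{"op": "apply_moves", "data": {
  "delta_pos": [
    [0, 0, -0.01],
    [0, 0, -0.018],
    [0, 0, -0.026],
    [0, 0, -0.034],
    [0, 0, -0.037],
    [0, 0, -0.037],
    [0, 0, -0.037],
    [0, 0, -0.037]
  ],
  "dr": [
    [0, 0, 0],
    [0, 0, 0],
    [0, 0, 0],
    [0, 0, 0],
    [0, 0, 0],
    [0, 0, 0],
    [0, 0, 0],
    [0, 0, 0]
  ],
  "jaw": [0, 0, 0, 0, 0, 0, 0, 0]
}}

```text
time: 7.15
tool_pos: [0.5303, 0.3427, 0.0582]
tool_rot: [3.141, 0.001, -3.012]
contact_force: [-3.4, -1.8, 10.5]
opening: 0.0002
grip_force: 5.9
```

Request:
{"op": "apply_moves", "data": {
  "delta_pos": [
    [0, 0, 0.02],
    [0, 0, 0.1],
    [0, 0, 0.2],
    [0, 0, 0.3],
    [0, 0, 0.3]
  ],
  "dr": [
    [0, 0, 0],
    [0, 0, 0],
    [0, 0, 0],
    [0, 0, 0],
    [0, 0, 0]
  ],
  "jaw": [0, 0, 0, 0, 0]
}}

```text
time: 7.57
tool_pos: [0.5333, 0.3444, 0.1853]
tool_rot: [3.137, 0.013, -3.012]
contact_force: [1.1, 1.3, 1.9]
opening: 0.0002
grip_force: 0.0
```

```bash
cat > look.py <<'E'
import sys
from h import *
def look(tag,roi=(325,215,560,345)):
    im=eyes.read_camera("top"); cv2.imwrite(f"pics/{tag}.png",im[:,:,::-1])
    bg=cv2.medianBlur(cv2.imread("pics/top0.png")[:,:,::-1].copy(),51); lab=lambda q:cv2.cvtColor(q,cv2.COLOR_RGB2LAB).astype(int)
    m=((np.abs(lab(im)-lab(bg)).sum(2)>22)*255).astype(np.uint8)
    for c in ("red","yellow","green"):
        for a,s,cc in [o for o in blobs(im,*COL[c],roi=roi) if 80<o[0]<220][:1]:
            S=onz("top",s,.03)[0][:2]; r0=rect("top",cc,.03)
            k=np.zeros_like(m); cv2.circle(k,tuple(int(v) for v in s),34,255,-1); k=cv2.morphologyEx(k&m,cv2.MORPH_OPEN,np.ones((3,3),np.uint8))
            q=max(cv2.findContours(k,cv2.RETR_EXTERNAL,cv2.CHAIN_APPROX_NONE)[0],key=cv2.contourArea); r=rect("top",q,.03)
            print(c,int(a),s.round(1),"S",S.round(4),"sticker",np.round(r0[1:],1),"stone",r[0].round(4),np.round(r[1:],1),"dir",np.degrees(np.arctan2(*(S-r[0])[::-1])).round(1))
    s=telemetry.observe(); print(round(s["time"],2),s["tool_pos"].round(4),s["tool_rot"].round(3),s["contact_force"].round(1),round(s["opening"],4))
    return im
if __name__=="__main__": look(sys.argv[1])
E
python3 look.py t1
```

```text
red 120 [345. 312.] S [0.4274 0.0185] sticker [ 29.6  29.3 140.8] stone [0.4459 0.0041] [ 90.5  49.  140.7] dir 142.2
yellow 134 [417.8 312.2] S [ 0.421  -0.1802] sticker [31.2 30.9 30.5] stone [ 0.4422 -0.1652] [92.5 56.1 29.8] dir -144.7
green 114 [353.1 259.8] S [ 0.5722 -0.01  ] sticker [29.8 29.5 34.2] stone [ 0.5738 -0.0101] [36.7 32.9 25. ] dir 178.8
7.62 [0.5321 0.3438 0.1815] [ 3.138  0.009 -3.012] [-0.1 -0.5 -0.4] 0.0003
```

Request:
{"op": "apply_moves", "data": {
  "delta_pos": [
    [-0.213, -0.8525, 0],
    [-0.213, -0.8525, 0],
    [-0.213, -0.8525, 0],
    [-0.213, -0.8525, 0],
    [-0.213, -0.8525, 0],
    [-0.213, -0.8525, 0],
    [-0.213, -0.8525, 0],
    [-0.213, -0.8525, 0]
  ],
  "dr": [
    [0, 0, -1],
    [0, 0, -1],
    [0, 0, -1],
    [0, 0, -1],
    [0, 0, -1],
    [0, 0, -1],
    [0, 0, -1],
    [0, 0, -1]
  ],
  "jaw": [0.88, 0.88, 0.88, 0.88, 0.88, 0.88, 0.88, 0.88]
}}

```text
time: 8.28
tool_pos: [0.4475, 0.0178, 0.1755]
tool_rot: [-3.141, -0.002, 2.771]
contact_force: [1.4, -0.2, -1.0]
opening: 0.0491
grip_force: 0.0
```

Request:
{"op": "apply_moves", "data": {
  "delta_pos": [
    [0, 0, -0.1],
    [0, 0, -0.2],
    [0, 0, -0.2],
    [0, 0, -0.2],
    [0, 0, -0.2],
    [0, 0, -0.2]
  ],
  "dr": [
    [0, 0, -0.3],
    [0, 0, -0.6],
    [0, 0, -0.6],
    [0, 0, -0.6],
    [0, 0, -0.6],
    [0, 0, -0.6]
  ],
  "jaw": [0.88, 0.88, 0.88, 0.88, 0.88, 0.88]
}}

```text
time: 8.78
tool_pos: [0.4497, 0.0194, 0.097]
tool_rot: [3.141, 0.001, 2.473]
contact_force: [0.4, -1.1, -0.5]
opening: 0.0806
grip_force: 0.0
```

Request:
{"op": "apply_moves", "data": {
  "delta_pos": [
    [-0.007, -0.0415, 0],
    [-0.007, -0.0415, -0.07],
    [-0.007, -0.0415, -0.13],
    [-0.007, -0.0415, -0.18],
    [-0.007, -0.0415, -0.21],
    [-0.007, -0.0415, -0.222],
    [-0.007, -0.0415, -0.222],
    [-0.007, -0.0415, -0.222]
  ],
  "dr": [
    [0, 0, 0],
    [0, 0, 0],
    [0, 0, 0],
    [0, 0, 0],
    [0, 0, 0],
    [0, 0, 0],
    [0, 0, 0],
    [0, 0, 0]
  ],
  "jaw": [0.88, 0.88, 0.88, 0.88, 0.88, 0.88, 0.88, 0.88]
}}

```text
time: 9.45
tool_pos: [0.4472, 0.0027, 0.0086]
tool_rot: [3.141, 0.001, 2.472]
contact_force: [0.0, -0.2, 0.6]
opening: 0.0808
grip_force: 0.0
```

Request:
{"op": "apply_moves", "data": {
  "delta_pos": [
    [0, 0, 0],
    [0, 0, 0],
    [0, 0, 0],
    [0, 0, 0],
    [0, 0, 0],
    [0, 0, 0],
    [0, 0, 0],
    [0, 0, 0]
  ],
  "dr": [
    [0, 0, 0],
    [0, 0, 0],
    [0, 0, 0],
    [0, 0, 0],
    [0, 0, 0],
    [0, 0, 0],
    [0, 0, 0],
    [0, 0, 0]
  ],
  "jaw": [0.5, 0.5, 0.5, 0.5, 0.5, 0.5, 0.5, 0.5],
  "force": 30
}}

```text
time: 10.12
tool_pos: [0.4465, 0.0026, 0.008]
tool_rot: [3.141, 0.0, 2.471]
contact_force: [-0.6, -0.1, 5.2]
opening: 0.0496
grip_force: 29.9
```

Request:
{"op": "apply_moves", "data": {
  "delta_pos": [
    [0, 0, 0.03],
    [0, 0, 0.1],
    [0, 0, 0.18],
    [0.03, -0.06, 0.22],
    [0.08, -0.17, 0.22],
    [0.13, -0.28, 0.22],
    [0.18, -0.385, 0.22],
    [0.23, -0.491, 0.22]
  ],
  "dr": [
    [0, 0, 0],
    [0, 0, 0],
    [0, 0, 0],
    [0, 0, -0.1],
    [0, 0, -0.3],
    [0, 0, -0.5],
    [0, 0, -0.7],
    [0, 0, -0.9]
  ],
  "jaw": [0.45, 0.45, 0.45, 0.45, 0.45, 0.45, 0.45, 0.45],
  "force": 40
}}

```text
time: 10.78
tool_pos: [0.5284, -0.1741, 0.0953]
tool_rot: [-3.141, -0.001, 2.016]
contact_force: [1.7, 1.3, -1.9]
opening: 0.0494
grip_force: 39.9
```

Request:
{"op": "apply_moves", "data": {
  "delta_pos": [
    [0.05, -0.106, 0],
    [0.1, -0.213, 0],
    [0.15, -0.32, 0],
    [0.185, -0.395, 0],
    [0.199, -0.425, 0],
    [0.199, -0.425, 0],
    [0.199, -0.425, 0],
    [0.199, -0.425, 0]
  ],
  "dr": [
    [0, 0, -0.15],
    [0, 0, -0.3],
    [0, 0, -0.45],
    [0, 0, -0.6],
    [0, 0, -0.65],
    [0, 0, -0.65],
    [0, 0, -0.65],
    [0, 0, -0.65]
  ],
  "jaw": [0.45, 0.45, 0.45, 0.45, 0.45, 0.45, 0.45, 0.45]
}}

```text
time: 11.45
tool_pos: [0.6071, -0.3415, 0.0943]
tool_rot: [-3.14, -0.002, 1.696]
contact_force: [0.3, 0.4, -3.5]
opening: 0.0499
grip_force: 39.9
```

Request:
{"op": "apply_moves", "data": {
  "delta_pos": [
    [0, 0, 0],
    [0, 0, 0],
    [0, 0, 0]
  ],
  "dr": [
    [0, 0, 0],
    [0, 0, 0],
    [0, 0, 0]
  ],
  "jaw": [0.45, 0.45, 0.45]
}}

```text
time: 11.7
tool_pos: [0.608, -0.3415, 0.0961]
tool_rot: [3.142, -0.0, 1.697]
contact_force: [0.4, 0.4, -3.6]
opening: 0.0496
grip_force: 39.9
```

```bash
python3 look.py t2
python3 - <<'E'
from h import *
# mat corners in both views for its height
for n in ("top","scene"):
    im=cv2.imread(f"pics/{n}0.png")[:,:,::-1].copy()
    b=[o for o in blobs(im,(0,0,0),(180,255,50),amin=2500,close=3) if (o[1][0]>440 if n=="top" else o[1][0]<200)][0]
    q=cv2.approxPolyDP(b[2],0.03*cv2.arcLength(b[2],True),True).reshape(-1,2); print(n,q.tolist())
E
```

```text
green 114 [353.1 259.8] S [ 0.5722 -0.01  ] sticker [29.8 29.5 34.2] stone [ 0.5175 -0.0503] [145.4  49.1 122. ] dir 36.3
11.75 [ 0.6081 -0.3417  0.0962] [3.141 0.    1.697] [-0.5 -0.5 -2.6] 0.0494
top [[498, 222], [445, 230], [466, 326], [521, 317]]
scene [[142, 275], [79, 298], [112, 364], [184, 330]]
```

Request:
{"op": "apply_moves", "data": {
  "delta_pos": [
    [0.0255, -0.056, 0],
    [0.0255, -0.056, -0.06],
    [0.0255, -0.056, -0.11],
    [0.0255, -0.056, -0.15],
    [0.0255, -0.056, -0.18],
    [0.0255, -0.056, -0.195],
    [0.0255, -0.056, -0.195],
    [0.0255, -0.056, -0.195]
  ],
  "dr": [
    [0, 0, 0],
    [0, 0, 0],
    [0, 0, 0],
    [0, 0, 0],
    [0, 0, 0],
    [0, 0, 0],
    [0, 0, 0],
    [0, 0, 0]
  ],
  "jaw": [0.45, 0.45, 0.45, 0.45, 0.45, 0.45, 0.45, 0.45]
}}

```text
time: 12.42
tool_pos: [0.6186, -0.365, 0.0184]
tool_rot: [3.141, 0.001, 1.696]
contact_force: [0.6, -0.7, -2.7]
opening: 0.0496
grip_force: 39.9
```

Request:
{"op": "apply_moves", "data": {
  "delta_pos": [
    [0, 0, -0.007],
    [0, 0, -0.014],
    [0, 0, -0.014],
    [0, 0, -0.014]
  ],
  "dr": [
    [0, 0, 0],
    [0, 0, 0],
    [0, 0, 0],
    [0, 0, 0]
  ],
  "jaw": [0.45, 0.45, 0.45, 0.45]
}}

```text
time: 12.75
tool_pos: [0.6182, -0.365, 0.0124]
tool_rot: [3.141, 0.0, 1.696]
contact_force: [-0.4, -0.6, -2.1]
opening: 0.0495
grip_force: 39.9
```

Request:
{"op": "apply_moves", "data": {
  "delta_pos": [
    [0, 0, -0.003],
    [0, 0, -0.003],
    [0, 0, -0.003],
    [0, 0, -0.003]
  ],
  "dr": [
    [0, 0, 0],
    [0, 0, 0],
    [0, 0, 0],
    [0, 0, 0]
  ],
  "jaw": [0.45, 0.45, 0.45, 0.45]
}}

```text
time: 13.08
tool_pos: [0.6184, -0.3651, 0.0121]
tool_rot: [3.141, 0.001, 1.696]
contact_force: [-3.0, 2.9, 6.0]
opening: 0.0497
grip_force: 39.9
```

Request:
{"op": "apply_moves", "data": {
  "delta_pos": [
    [0, 0, 0],
    [0, 0, 0],
    [0, 0, 0],
    [0, 0, 0],
    [0, 0, 0]
  ],
  "dr": [
    [0, 0, 0],
    [0, 0, 0],
    [0, 0, 0],
    [0, 0, 0],
    [0, 0, 0]
  ],
  "jaw": [0.8, 0.8, 0.8, 0.8, 0.8]
}}

```text
time: 13.5
tool_pos: [0.6182, -0.365, 0.0107]
tool_rot: [-3.142, -0.0, 1.696]
contact_force: [-1.0, 0.5, 0.2]
opening: 0.073
grip_force: 0.0
```

Request:
{"op": "apply_moves", "data": {
  "delta_pos": [
    [0, 0, 0.05],
    [0, 0, 0.15],
    [0, 0, 0.25],
    [0, 0, 0.3],
    [0, 0, 0.3]
  ],
  "dr": [
    [0, 0, 0],
    [0, 0, 0],
    [0, 0, 0],
    [0, 0, 0],
    [0, 0, 0]
  ],
  "jaw": [0.8, 0.8, 0.8, 0.8, 0.88]
}}

```text
time: 13.92
tool_pos: [0.6207, -0.3668, 0.1381]
tool_rot: [3.133, 0.008, 1.696]
contact_force: [1.2, -0.7, 0.3]
opening: 0.0764
grip_force: 0.0
```

Request:
{"op": "apply_moves", "data": {
  "delta_pos": [
    [-0.035, 0.46, 0.02],
    [-0.035, 0.46, 0.02],
    [-0.035, 0.46, 0.02],
    [-0.035, 0.46, 0.02],
    [-0.035, 0.46, 0.02]
  ],
  "dr": [
    [0, 0, -1],
    [0, 0, -1],
    [0, 0, -1],
    [0, 0, -1],
    [0, 0, -1]
  ],
  "jaw": [0.88, 0.88, 0.88, 0.88, 0.88]
}}

```text
time: 14.33
tool_pos: [0.6032, -0.1759, 0.1385]
tool_rot: [-3.139, -0.002, 1.191]
contact_force: [0.3, -0.5, 0.8]
opening: 0.0807
grip_force: 0.0
```

Request:
{"op": "apply_moves", "data": {
  "delta_pos": [
    [-0.035, 0.46, -0.1],
    [-0.035, 0.46, -0.1],
    [-0.035, 0.46, -0.1],
    [-0.035, 0.46, -0.1],
    [-0.035, 0.46, -0.1]
  ],
  "dr": [
    [0, 0, -1],
    [0, 0, -1],
    [0, 0, -1],
    [0, 0, -1],
    [0, 0, -1]
  ],
  "jaw": [0.88, 0.88, 0.88, 0.88, 0.88]
}}

```text
time: 14.75
tool_pos: [0.5887, 0.0065, 0.0975]
tool_rot: [-3.139, 0.001, 0.691]
contact_force: [-0.5, 0.3, 0.2]
opening: 0.0808
grip_force: 0.0
```

Request:
{"op": "apply_moves", "data": {
  "delta_pos": [
    [0, 0, 0],
    [0, 0, 0],
    [0, 0, 0],
    [0, 0, 0]
  ],
  "dr": [
    [0, 0, -0.2],
    [0, 0, -0.2],
    [0, 0, -0.2],
    [0, 0, -0.2]
  ],
  "jaw": [0.88, 0.88, 0.88, 0.88]
}}

```text
time: 15.08
tool_pos: [0.5903, 0.0022, 0.0989]
tool_rot: [3.141, 0.0, 0.597]
contact_force: [-0.5, 0.0, 0.2]
opening: 0.0807
grip_force: 0.0
```

```bash
python3 look.py t3
```

```text
red 114 [469.6 240.4] S [ 0.6176 -0.3411] sticker [30.7 29.9  8.1] stone [ 0.6248 -0.3551] [159.3  74.4  97.2] dir 117.3
yellow 134 [417.8 312.2] S [ 0.421  -0.1802] sticker [31.2 30.9 30.5] stone [ 0.4422 -0.1652] [92.5 56.1 29.8] dir -144.7
15.13 [0.5903 0.002  0.0989] [ 3.141 -0.     0.596] [ 0.1 -0.4 -0.4] 0.0807
```

View pics/t3.png

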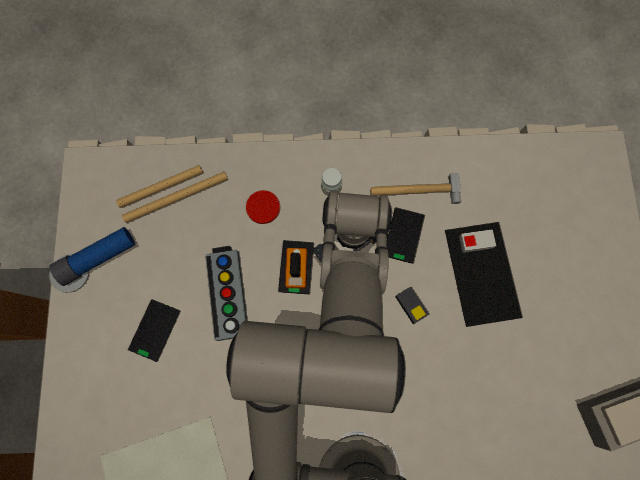

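Request:
{"op": "apply_moves", "data": {
  "delta_pos": [
    [0.0065, 0.0045, 0],
    [0.0065, 0.0045, -0.07],
    [0.0065, 0.0045, -0.13],
    [0.0065, 0.0045, -0.18],
    [0.0065, 0.0045, -0.21],
    [0.0065, 0.0045, -0.227],
    [0.0065, 0.0045, -0.227],
    [0.0065, 0.0045, -0.227]
  ],
  "dr": [
    [0, 0, 0],
    [0, 0, 0],
    [0, 0, 0],
    [0, 0, 0],
    [0, 0, 0],
    [0, 0, 0],
    [0, 0, 0],
    [0, 0, 0]
  ],
  "jaw": [0.88, 0.88, 0.88, 0.88, 0.88, 0.88, 0.88, 0.88]
}}

```text
time: 15.8
tool_pos: [0.5933, 0.0046, 0.0087]
tool_rot: [3.141, -0.001, 0.596]
contact_force: [-0.2, -1.1, 0.1]
opening: 0.0808
grip_force: 0.0
```

Request:
{"op": "apply_moves", "data": {
  "delta_pos": [
    [0, 0, 0],
    [0, 0, 0],
    [0, 0, 0],
    [0, 0, 0],
    [0, 0, 0],
    [0, 0, 0],
    [0, 0, 0],
    [0, 0, 0]
  ],
  "dr": [
    [0, 0, 0],
    [0, 0, 0],
    [0, 0, 0],
    [0, 0, 0],
    [0, 0, 0],
    [0, 0, 0],
    [0, 0, 0],
    [0, 0, 0]
  ],
  "jaw": [0.45, 0.45, 0.45, 0.45, 0.45, 0.45, 0.45, 0.45],
  "force": 40
}}

```text
time: 16.47
tool_pos: [0.5931, 0.0047, 0.0086]
tool_rot: [3.141, -0.001, 0.596]
contact_force: [-1.0, -1.2, 4.6]
opening: 0.0499
grip_force: 40.0
```

Request:
{"op": "apply_moves", "data": {
  "delta_pos": [
    [0, 0, 0.03],
    [0, 0, 0.1],
    [0, 0, 0.18],
    [-0.01, -0.06, 0.22],
    [-0.025, -0.15, 0.22],
    [-0.04, -0.24, 0.22],
    [-0.055, -0.33, 0.22],
    [-0.07, -0.42, 0.22]
  ],
  "dr": [
    [0, 0, 0],
    [0, 0, 0],
    [0, 0, 0],
    [0, 0, 0.2],
    [0, 0, 0.4],
    [0, 0, 0.6],
    [0, 0, 0.8],
    [0, 0, 1]
  ],
  "jaw": [0.45, 0.45, 0.45, 0.45, 0.45, 0.45, 0.45, 0.45]
}}

```text
time: 17.13
tool_pos: [0.5638, -0.1642, 0.0964]
tool_rot: [-3.141, -0.0, 1.101]
contact_force: [0.4, -0.7, -3.5]
opening: 0.0495
grip_force: 40.0
```

Request:
{"op": "apply_moves", "data": {
  "delta_pos": [
    [-0.015, -0.09, 0],
    [-0.03, -0.18, 0],
    [-0.045, -0.27, 0],
    [-0.06, -0.36, 0],
    [-0.075, -0.44, 0],
    [-0.0905, -0.51, 0]
  ],
  "dr": [
    [0, 0, 0.2],
    [0, 0, 0.4],
    [0, 0, 0.6],
    [0, 0, 0.8],
    [0, 0, 1],
    [0, 0, 1]
  ],
  "jaw": [0.45, 0.45, 0.45, 0.45, 0.45, 0.45]
}}

```text
time: 17.63
tool_pos: [0.5274, -0.3691, 0.096]
tool_rot: [-3.141, -0.001, 1.6]
contact_force: [0.8, 0.8, -3.3]
opening: 0.0499
grip_force: 40.0
```

Request:
{"op": "apply_moves", "data": {
  "delta_pos": [
    [0, 0, 0],
    [0, 0, 0],
    [0, 0, 0],
    [0, 0, 0]
  ],
  "dr": [
    [0, 0, 0.2],
    [0, 0, 0.2],
    [0, 0, 0.2],
    [0, 0, 0.2]
  ],
  "jaw": [0.45, 0.45, 0.45, 0.45]
}}

```text
time: 17.97
tool_pos: [0.5286, -0.3659, 0.096]
tool_rot: [-3.141, -0.001, 1.694]
contact_force: [-0.4, -0.4, -4.2]
opening: 0.0497
grip_force: 40.0
```

Request:
{"op": "apply_moves", "data": {
  "delta_pos": [
    [0.001, -0.0235, 0],
    [0.001, -0.0235, -0.06],
    [0.001, -0.0235, -0.11],
    [0.001, -0.0235, -0.15],
    [0.001, -0.0235, -0.18],
    [0.001, -0.0235, -0.195],
    [0.001, -0.0235, -0.195],
    [0.001, -0.0235, -0.195]
  ],
  "dr": [
    [0, 0, 0.004],
    [0, 0, 0.004],
    [0, 0, 0.004],
    [0, 0, 0.004],
    [0, 0, 0.004],
    [0, 0, 0.004],
    [0, 0, 0.004],
    [0, 0, 0.004]
  ],
  "jaw": [0.45, 0.45, 0.45, 0.45, 0.45, 0.45, 0.45, 0.45]
}}

```text
time: 18.63
tool_pos: [0.5294, -0.3767, 0.0186]
tool_rot: [3.141, 0.001, 1.698]
contact_force: [-0.3, -0.3, -3.2]
opening: 0.0497
grip_force: 40.0
```

Request:
{"op": "apply_moves", "data": {
  "delta_pos": [
    [0, 0, -0.007],
    [0, 0, -0.0155],
    [0, 0, -0.0155],
    [0, 0, -0.0155]
  ],
  "dr": [
    [0, 0, 0],
    [0, 0, 0],
    [0, 0, 0],
    [0, 0, 0]
  ],
  "jaw": [0.45, 0.45, 0.45, 0.45]
}}

```text
time: 18.97
tool_pos: [0.5294, -0.377, 0.0126]
tool_rot: [3.141, 0.001, 1.698]
contact_force: [1.0, -0.6, -2.0]
opening: 0.0497
grip_force: 40.0
```

Request:
{"op": "apply_moves", "data": {
  "delta_pos": [
    [0, 0, -0.003],
    [0, 0, -0.003],
    [0, 0, -0.003],
    [0, 0, -0.003]
  ],
  "dr": [
    [0, 0, 0],
    [0, 0, 0],
    [0, 0, 0],
    [0, 0, 0]
  ],
  "jaw": [0.45, 0.45, 0.45, 0.45]
}}

```text
time: 19.3
tool_pos: [0.5294, -0.377, 0.0126]
tool_rot: [3.14, 0.001, 1.698]
contact_force: [-1.7, 1.4, 7.1]
opening: 0.0499
grip_force: 40.0
```

Request:
{"op": "apply_moves", "data": {
  "delta_pos": [
    [0, 0, 0],
    [0, 0, 0],
    [0, 0, 0],
    [0, 0, 0],
    [0, 0, 0]
  ],
  "dr": [
    [0, 0, 0],
    [0, 0, 0],
    [0, 0, 0],
    [0, 0, 0],
    [0, 0, 0]
  ],
  "jaw": [0.76, 0.76, 0.76, 0.76, 0.76]
}}

```text
time: 19.72
tool_pos: [0.5289, -0.3766, 0.0107]
tool_rot: [3.142, -0.0, 1.698]
contact_force: [-0.0, 0.4, 0.5]
opening: 0.0691
grip_force: 0.0
```

Request:
{"op": "apply_moves", "data": {
  "delta_pos": [
    [0, 0, 0.05],
    [0, 0, 0.15],
    [0, 0, 0.25],
    [0, 0, 0.3],
    [0, 0, 0.3]
  ],
  "dr": [
    [0, 0, 0],
    [0, 0, 0],
    [0, 0, 0],
    [0, 0, 0],
    [0, 0, 0]
  ],
  "jaw": [0.76, 0.76, 0.76, 0.76, 0.88]
}}

```text
time: 20.13
tool_pos: [0.5313, -0.3786, 0.137]
tool_rot: [3.135, 0.008, 1.698]
contact_force: [1.1, 0.0, -0.8]
opening: 0.0734
grip_force: 0.0
```

Request:
{"op": "apply_moves", "data": {
  "delta_pos": [
    [-0.11, 0.26, 0],
    [-0.11, 0.26, 0],
    [-0.11, 0.26, 0],
    [-0.11, 0.26, 0],
    [-0.11, 0.26, 0]
  ],
  "dr": [
    [0, 0, -1],
    [0, 0, -1],
    [0, 0, -1],
    [0, 0, -1],
    [0, 0, -1]
  ],
  "jaw": [0.88, 0.88, 0.88, 0.88, 0.88]
}}

```text
time: 20.55
tool_pos: [0.4843, -0.2709, 0.1303]
tool_rot: [-3.14, -0.0, 1.195]
contact_force: [0.8, -0.4, -0.1]
opening: 0.0807
grip_force: 0.0
```

Request:
{"op": "apply_moves", "data": {
  "delta_pos": [
    [-0.11, 0.26, -0.1],
    [-0.11, 0.26, -0.1],
    [-0.11, 0.26, -0.1],
    [-0.11, 0.26, -0.1],
    [-0.11, 0.26, -0.1]
  ],
  "dr": [
    [0, 0, -1],
    [0, 0, -1],
    [0, 0, -1],
    [0, 0, -1],
    [0, 0, -1]
  ],
  "jaw": [0.88, 0.88, 0.88, 0.88, 0.88]
}}

```text
time: 20.97
tool_pos: [0.4403, -0.1676, 0.0898]
tool_rot: [-3.14, 0.001, 0.699]
contact_force: [0.5, -0.7, 1.3]
opening: 0.081
grip_force: 0.0
```

Request:
{"op": "apply_moves", "data": {
  "delta_pos": [
    [0, 0, 0],
    [0, 0, 0],
    [0, 0, 0],
    [0, 0, 0],
    [0, 0, 0]
  ],
  "dr": [
    [0, 0, -0.348],
    [0, 0, -0.348],
    [0, 0, -0.348],
    [0, 0, -0.348],
    [0, 0, -0.348]
  ],
  "jaw": [0.88, 0.88, 0.88, 0.88, 0.88]
}}

```text
time: 21.38
tool_pos: [0.4415, -0.1695, 0.0908]
tool_rot: [3.141, -0.0, 0.528]
contact_force: [-0.1, 0.4, -0.2]
opening: 0.0806
grip_force: 0.0
```

```bash
python3 look.py t4
python3 - <<'E'
from h import *
im=eyes.read_camera("scene"); v=cv2.resize(im[180:380,60:360],None,fx=2.6,fy=2.6,interpolation=cv2.INTER_CUBIC); cv2.imwrite("pics/t4s.png",v[:,:,::-1])
b=[o for o in blobs(im,*COL["yellow"],roi=(150,200,300,330))]; print([(o[0],o[1]) for o in b])
E
```

```text
red 115 [469.7 240.5] S [ 0.6175 -0.3412] sticker [30.6 29.9  7.8] stone [ 0.6253 -0.3551] [159.3  74.4  97.2] dir 119.4
green 116 [495.4 268.9] S [ 0.5342 -0.4046] sticker [30.7 29.5  7.9] stone [ 0.5239 -0.3692] [123.9  83.9 125.2] dir -73.8
21.43 [ 0.4414 -0.1693  0.0908] [ 3.141 -0.     0.527] [ 0.4  1.  -0.6] 0.0808
[(66.0, array([196.07575758, 256.15151515]))]
```

View pics/t4s.png

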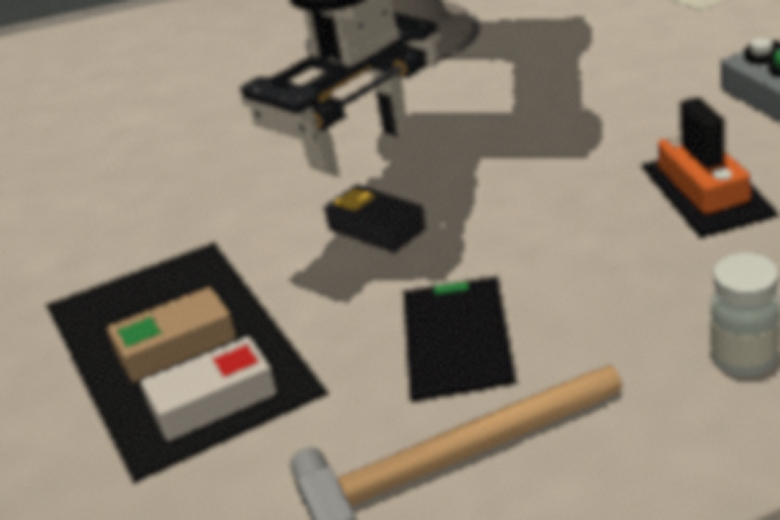

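Request:
{"op": "apply_moves", "data": {
  "delta_pos": [
    [0.003, 0.004, 0],
    [0.003, 0.004, -0.07],
    [0.003, 0.004, -0.13],
    [0.003, 0.004, -0.17],
    [0.003, 0.004, -0.195],
    [0.003, 0.004, -0.206],
    [0.003, 0.004, -0.206],
    [0.003, 0.004, -0.206]
  ],
  "dr": [
    [0, 0, 0],
    [0, 0, 0],
    [0, 0, 0],
    [0, 0, 0],
    [0, 0, 0],
    [0, 0, 0],
    [0, 0, 0],
    [0, 0, 0]
  ],
  "jaw": [0.88, 0.88, 0.88, 0.88, 0.88, 0.88, 0.88, 0.88]
}}

```text
time: 22.15
tool_pos: [0.4425, -0.1671, 0.0087]
tool_rot: [3.141, -0.0, 0.524]
contact_force: [0.3, -0.5, -0.2]
opening: 0.0811
grip_force: 0.0
```

Request:
{"op": "apply_moves", "data": {
  "delta_pos": [
    [0, 0, 0],
    [0, 0, 0],
    [0, 0, 0],
    [0, 0, 0],
    [0, 0, 0],
    [0, 0, 0],
    [0, 0, 0],
    [0, 0, 0]
  ],
  "dr": [
    [0, 0, 0],
    [0, 0, 0],
    [0, 0, 0],
    [0, 0, 0],
    [0, 0, 0],
    [0, 0, 0],
    [0, 0, 0],
    [0, 0, 0]
  ],
  "jaw": [0.45, 0.45, 0.45, 0.45, 0.45, 0.45, 0.45, 0.45],
  "force": 40
}}

```text
time: 22.82
tool_pos: [0.4424, -0.1672, 0.0086]
tool_rot: [3.141, -0.0, 0.524]
contact_force: [0.4, -0.3, 3.5]
opening: 0.0495
grip_force: 40.0
```

Request:
{"op": "apply_moves", "data": {
  "delta_pos": [
    [0, 0, 0.03],
    [0, 0, 0.1],
    [0, 0, 0.18],
    [0, -0.04, 0.22],
    [0, -0.09, 0.22],
    [0, -0.14, 0.22],
    [0, -0.19, 0.22],
    [0, -0.24, 0.22]
  ],
  "dr": [
    [0, 0, 0],
    [0, 0, 0],
    [0, 0, 0],
    [0, 0, 0.2],
    [0, 0, 0.4],
    [0, 0, 0.6],
    [0, 0, 0.8],
    [0, 0, 1]
  ],
  "jaw": [0.45, 0.45, 0.45, 0.45, 0.45, 0.45, 0.45, 0.45]
}}

```text
time: 23.48
tool_pos: [0.4414, -0.2632, 0.0957]
tool_rot: [-3.14, -0.0, 1.029]
contact_force: [0.1, 1.0, -3.9]
opening: 0.0496
grip_force: 40.0
```

Request:
{"op": "apply_moves", "data": {
  "delta_pos": [
    [0, -0.06, 0],
    [0, -0.12, 0],
    [-0.002, -0.18, 0],
    [-0.005, -0.24, 0],
    [-0.007, -0.29, 0],
    [-0.007, -0.3, 0]
  ],
  "dr": [
    [0, 0, 0.2],
    [0, 0, 0.4],
    [0, 0, 0.6],
    [0, 0, 0.8],
    [0, 0, 1],
    [0, 0, 1]
  ],
  "jaw": [0.45, 0.45, 0.45, 0.45, 0.45, 0.45]
}}

```text
time: 23.98
tool_pos: [0.4385, -0.3858, 0.0953]
tool_rot: [-3.141, 0.0, 1.527]
contact_force: [0.9, 0.1, -4.0]
opening: 0.0501
grip_force: 40.0
```

Request:
{"op": "apply_moves", "data": {
  "delta_pos": [
    [0, 0, 0],
    [0, 0, 0],
    [0, 0, 0],
    [0, 0, 0],
    [0, 0, 0]
  ],
  "dr": [
    [0, 0, 0.2],
    [0, 0, 0.344],
    [0, 0, 0.344],
    [0, 0, 0.344],
    [0, 0, 0.344]
  ],
  "jaw": [0.45, 0.45, 0.45, 0.45, 0.45]
}}

```text
time: 24.4
tool_pos: [0.4392, -0.3823, 0.0959]
tool_rot: [-3.141, -0.001, 1.693]
contact_force: [-0.6, -0.2, -4.2]
opening: 0.0498
grip_force: 40.0
```

Delta to slot: (0.0004, −0.0043), yaw +0.003.

Request:
{"op": "apply_moves", "data": {
  "delta_pos": [
    [0.001, -0.011, 0],
    [0.001, -0.011, -0.06],
    [0.001, -0.011, -0.11],
    [0.001, -0.011, -0.15],
    [0.001, -0.011, -0.18],
    [0.001, -0.011, -0.195],
    [0.001, -0.011, -0.195],
    [0.001, -0.011, -0.195]
  ],
  "dr": [
    [0, 0, 0.006],
    [0, 0, 0.006],
    [0, 0, 0.006],
    [0, 0, 0.006],
    [0, 0, 0.006],
    [0, 0, 0.006],
    [0, 0, 0.006],
    [0, 0, 0.006]
  ],
  "jaw": [0.45, 0.45, 0.45, 0.45, 0.45, 0.45, 0.45, 0.45]
}}

```text
time: 25.07
tool_pos: [0.44, -0.3877, 0.0187]
tool_rot: [3.141, 0.0, 1.699]
contact_force: [0.1, -0.7, -4.7]
opening: 0.0497
grip_force: 40.0
```

Request:
{"op": "apply_moves", "data": {
  "delta_pos": [
    [0, 0, -0.007],
    [0, 0, -0.0155],
    [0, 0, -0.0155],
    [0, 0, -0.0185],
    [0, 0, -0.0185],
    [0, 0, -0.0185]
  ],
  "dr": [
    [0, 0, 0],
    [0, 0, 0],
    [0, 0, 0],
    [0, 0, 0],
    [0, 0, 0],
    [0, 0, 0]
  ],
  "jaw": [0.45, 0.45, 0.45, 0.45, 0.45, 0.45]
}}

```text
time: 25.57
tool_pos: [0.4403, -0.3879, 0.0127]
tool_rot: [3.14, 0.002, 1.699]
contact_force: [-1.3, 0.6, 5.9]
opening: 0.0499
grip_force: 40.0
```

Request:
{"op": "apply_moves", "data": {
  "delta_pos": [
    [0, 0, 0],
    [0, 0, 0],
    [0, 0, 0],
    [0, 0, 0],
    [0, 0, 0]
  ],
  "dr": [
    [0, 0, 0],
    [0, 0, 0],
    [0, 0, 0],
    [0, 0, 0],
    [0, 0, 0]
  ],
  "jaw": [0.76, 0.76, 0.76, 0.76, 0.76]
}}

```text
time: 25.98
tool_pos: [0.4398, -0.3874, 0.0109]
tool_rot: [3.141, 0.0, 1.699]
contact_force: [0.6, -0.3, 0.9]
opening: 0.0694
grip_force: 0.0
```

Request:
{"op": "apply_moves", "data": {
  "delta_pos": [
    [0, 0, 0.05],
    [0, 0, 0.15],
    [0, 0, 0.25],
    [0, 0, 0.35],
    [0, 0.1, 0.4],
    [0, 0.2, 0.4],
    [0, 0.3, 0.4],
    [0, 0.4, 0.4]
  ],
  "dr": [
    [0, 0, 0],
    [0, 0, 0],
    [0, 0, 0],
    [0, 0, 0.2],
    [0, 0, 0.4],
    [0, 0, 0.6],
    [0, 0, 0.8],
    [0, 0, 1]
  ],
  "jaw": [0.76, 0.76, 0.76, 0.76, 0.76, 0.76, 0.76, 0.76]
}}

```text
time: 26.65
tool_pos: [0.4394, -0.2258, 0.1714]
tool_rot: [3.141, 0.001, 2.203]
contact_force: [1.4, 1.0, 0.9]
opening: 0.0697
grip_force: 0.0
```

Request:
{"op": "apply_moves", "data": {
  "delta_pos": [
    [0.02, 0.1, 0],
    [0.04, 0.2, 0],
    [0.06, 0.3, 0],
    [0.08, 0.4, 0]
  ],
  "dr": [
    [0, 0, 0.25],
    [0, 0, 0.5],
    [0, 0, 0.75],
    [0, 0, 1]
  ],
  "jaw": [0.76, 0.76, 0.76, 0.76]
}}

```text
time: 26.98
tool_pos: [0.4717, -0.0655, 0.1712]
tool_rot: [3.141, 0.001, 2.705]
contact_force: [1.5, -0.9, 0.8]
opening: 0.0697
grip_force: 0.0
```

```bash
python3 look.py t5
python3 - <<'E'
from h import *
im=cv2.imread("pics/t5.png")[:,:,::-1].copy(); v=cv2.resize(im[205:345,270:530],None,fx=3,fy=3,interpolation=cv2.INTER_CUBIC); cv2.imwrite("pics/t5c.png",v[:,:,::-1])
t0=cv2.imread("pics/top0.png")[:,:,::-1].copy()
# reader / pad edges: subpixel line fits per colour transitions along rows/cols
def pt(x,y,z): return onz("top",(x,y),z)[0]
E
```

```text
red 115 [469.7 240.5] S [ 0.6175 -0.3412] sticker [30.6 29.9  7.8] stone [ 0.6252 -0.3551] [159.4  74.2  97.1] dir 119.2
yellow 134 [502.7 301. ] S [ 0.4445 -0.4148] sticker [31.7 30.7 97.6] stone [ 0.4412 -0.3891] [87.1 47.9 97.2] dir -82.5
green 117 [495.3 268.9] S [ 0.5341 -0.4045] sticker [30.7 29.5  7.9] stone [ 0.5286 -0.376 ] [98.7 53.5 97.8] dir -79.1
27.03 [ 0.4723 -0.0589  0.1712] [ 3.138e+00 -1.000e-03  2.716e+00] [-0.2  5.8 -0.1] 0.0698
```

View pics/t5c.png

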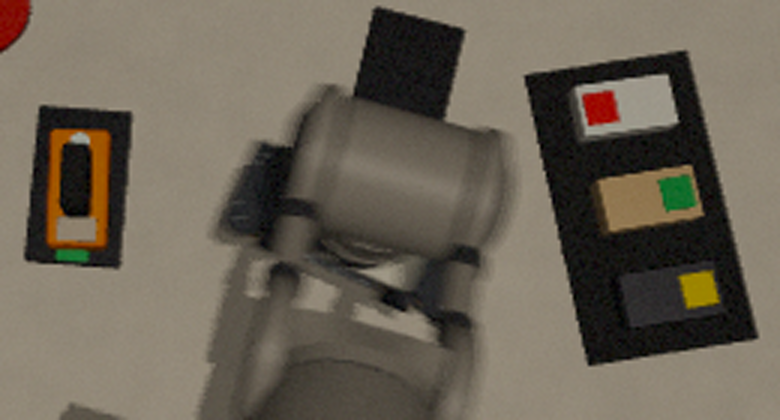

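```bash
cat > edges.py <<'E'
from h import *
def cross(v,thr,rev=False):
    """first subpixel crossing above thr"""
    idx=range(len(v)-1) if not rev else range(len(v)-1,0,-1)
    for i in idx:
        j=i+1 if not rev else i-1
        if v[i]<thr<=v[j]: return i+(thr-v[i])/(v[j]-v[i])*(j-i)
    return np.nan
def edge(f,lines,lo,hi,thr,axis,rev,z):
    P=[]
    for l in lines:
        v=f[l,lo:hi] if axis==0 else f[lo:hi,l]
        c=cross(v,thr,rev)
        if c==c: P.append((lo+c,l) if axis==0 else (l,lo+c))
    P=np.array(P); W=onz("top",P,z)[:,:2]
    for _ in range(2):
        vx,vy,x,y=cv2.fitLine(W.astype(np.float32),cv2.DIST_HUBER,0,1e-3,1e-3).ravel()
        d=np.abs((W[:,0]-x)*vy-(W[:,1]-y)*vx); W=W[d<max(2*np.median(d),5e-4)]
    a=np.degrees(np.arctan2(vy,vx)); return a if -45<a<135 else (a+180 if a<0 else a-180),np.array([x,y])
def box(f,xr,yr,thr,z,m=5):
    x0,x1=xr;y0,y1=yr
    L=edge(f,range(y0+m,y1-m),x0-10,(x0+x1)//2,thr,0,False,z); R=edge(f,range(y0+m,y1-m),(x0+x1)//2,x1+10,thr,0,True,z)
    T=edge(f,range(x0+m,x1-m),y0-10,(y0+y1)//2,thr,1,False,z); B=edge(f,range(x0+m,x1-m),(y0+y1)//2,y1+10,thr,1,True,z)
    a=(L[0]+R[0])/2; u=np.array([np.cos(np.radians(a)),np.sin(np.radians(a))]); v=np.array([-u[1],u[0]])
    cu=(T[1]@u+B[1]@u)/2; cv=(L[1]@v+R[1]@v)/2
    return dict(c=(cu*u+cv*v).round(4),ang=[round(float(q),1) for q in (L[0],R[0],T[0]-90,B[0]-90)],size=(round(float(T[1]@u-B[1]@u),4),round(float(L[1]@v-R[1]@v),4)))
E
python3 - <<'E'
from edges import *
for t in ("top0","t1","t5"):
    im=cv2.imread(f"pics/{t}.png")[:,:,::-1].astype(float)
    o=im[:,:,0]-im[:,:,2]; d=255-im.max(2)
    print(t,"reader",box(o,(286,306),(248,288),70,.042,4)); print("   pad",box(d,(281,312),(242,293),255-85,.008,7))
E
```

```text
top0 reader {'c': array([0.5537, 0.1505], dtype=float32), 'ang': [-3.2, -3.2, -2.9, -2.1], 'size': (0.1112, 0.0562)}
   pad {'c': array([0.5619, 0.1519], dtype=float32), 'ang': [-6.0, -6.3, -5.6, -6.2], 'size': (0.1508, 0.0901)}
t1 reader {'c': array([0.5536, 0.1504], dtype=float32), 'ang': [-2.9, -3.3, -2.7, -2.7], 'size': (0.1116, 0.0563)}
   pad {'c': array([0.5619, 0.1519], dtype=float32), 'ang': [-6.0, -6.3, -5.7, -6.5], 'size': (0.1504, 0.0897)}
t5 reader {'c': array([0.5537, 0.1504], dtype=float32), 'ang': [-3.1, -3.2, -2.9, -2.8], 'size': (0.1116, 0.0562)}
   pad {'c': array([0.5619, 0.1519], dtype=float32), 'ang': [-5.9, -6.2, -5.5, -6.6], 'size': (0.1506, 0.0898)}
```

Request:
{"op": "apply_moves", "data": {
  "delta_pos": [
    [0.05, 0.13, 0],
    [0.1, 0.26, 0],
    [0.15, 0.39, 0],
    [0.2, 0.51, 0],
    [0.2, 0.51, 0],
    [0.2, 0.51, 0],
    [0.2, 0.51, 0],
    [0.2, 0.51, 0]
  ],
  "dr": [
    [0, 0, 0.25],
    [0, 0, 0.5],
    [0, 0, 0.74],
    [0, 0, 0.74],
    [0, 0, 0.74],
    [0, 0, 0.74],
    [0, 0, 0.74],
    [0, 0, 0.74]
  ],
  "jaw": [0.76, 0.76, 0.76, 0.76, 0.76, 0.76, 0.76, 0.76]
}}

```text
time: 27.7
tool_pos: [0.5514, 0.1365, 0.1704]
tool_rot: [-3.141, -0.001, 3.07]
contact_force: [0.6, 0.3, -0.8]
opening: 0.0696
grip_force: 0.0
```

Request:
{"op": "apply_moves", "data": {
  "delta_pos": [
    [0, 0, 0],
    [0, 0, 0],
    [0, 0, 0]
  ],
  "dr": [
    [0, 0, 0],
    [0, 0, 0],
    [0, 0, 0]
  ],
  "jaw": [0.7, 0.7, 0.7]
}}

```text
time: 27.95
tool_pos: [0.5516, 0.1352, 0.1712]
tool_rot: [-3.142, 0.0, 3.067]
contact_force: [0.2, 0.7, -0.1]
opening: 0.0643
grip_force: 0.0
```

Request:
{"op": "apply_moves", "data": {
  "delta_pos": [
    [0.005, 0.038, 0],
    [0.005, 0.038, 0],
    [0.005, 0.038, -0.07],
    [0.005, 0.038, -0.14],
    [0.005, 0.038, -0.2],
    [0.005, 0.038, -0.25],
    [0.005, 0.038, -0.274],
    [0.005, 0.038, -0.274]
  ],
  "dr": [
    [0, 0, 0.041],
    [0, 0, 0.041],
    [0, 0, 0.041],
    [0, 0, 0.041],
    [0, 0, 0.041],
    [0, 0, 0.041],
    [0, 0, 0.041],
    [0, 0, 0.041]
  ],
  "jaw": [0.7, 0.7, 0.7, 0.7, 0.7, 0.7, 0.7, 0.7]
}}

```text
time: 28.62
tool_pos: [0.5524, 0.1508, 0.0594]
tool_rot: [-3.141, -0.004, 3.088]
contact_force: [-1.1, -0.9, 0.4]
opening: 0.0645
grip_force: 0.0
```

Request:
{"op": "apply_moves", "data": {
  "delta_pos": [
    [0, 0, 0],
    [0, 0, 0],
    [0, 0, 0],
    [0, 0, 0]
  ],
  "dr": [
    [0, 0, 0],
    [0, 0, 0],
    [0, 0, 0],
    [0, 0, 0]
  ],
  "jaw": [0.6, 0.6, 0.6, 0.6]
}}

```text
time: 28.95
tool_pos: [0.5545, 0.1519, 0.0627]
tool_rot: [3.141, 0.002, 3.089]
contact_force: [-0.2, 0.1, -0.1]
opening: 0.0553
grip_force: 0.0
```

Request:
{"op": "apply_moves", "data": {
  "delta_pos": [
    [-0.002, -0.004, -0.002],
    [-0.002, -0.004, -0.002],
    [-0.002, -0.004, -0.002],
    [-0.002, -0.004, -0.002],
    [-0.002, -0.004, -0.002],
    [-0.002, -0.004, -0.002],
    [-0.002, -0.004, -0.002],
    [-0.002, -0.004, -0.002]
  ],
  "dr": [
    [0, 0, 0],
    [0, 0, 0],
    [0, 0, 0],
    [0, 0, 0],
    [0, 0, 0],
    [0, 0, 0],
    [0, 0, 0],
    [0, 0, 0]
  ],
  "jaw": [0.5, 0.4, 0.3, 0.2, 0.2, 0.2, 0.2, 0.2],
  "force": 40
}}

```text
time: 29.62
tool_pos: [0.553, 0.1502, 0.0606]
tool_rot: [3.142, 0.0, 3.089]
contact_force: [0.2, -0.1, 0.7]
opening: 0.0259
grip_force: 40.0
```

Request:
{"op": "apply_moves", "data": {
  "delta_pos": [
    [0, 0, 0],
    [0, 0, 0],
    [0, 0, 0]
  ],
  "dr": [
    [0, 0, 0],
    [0, 0, 0],
    [0, 0, 0]
  ],
  "jaw": [0.2, 0.2, 0.2]
}}

```text
time: 29.87
tool_pos: [0.553, 0.1502, 0.0606]
tool_rot: [3.142, 0.0, 3.089]
contact_force: [0.1, 0.0, 1.3]
opening: 0.0256
grip_force: 40.0
```

Request:
{"op": "apply_moves", "data": {
  "delta_pos": [
    [0, 0, 0.03],
    [0, 0, 0.09],
    [0, 0, 0.16],
    [0, -0.03, 0.22],
    [0, -0.08, 0.25],
    [0, -0.14, 0.25],
    [0, -0.2, 0.25],
    [0, -0.26, 0.25]
  ],
  "dr": [
    [0, 0, 0],
    [0, 0, 0],
    [0, 0, 0],
    [0, 0, 0],
    [0, 0, 0],
    [0, 0, 0],
    [0, 0, 0],
    [0, 0, 0]
  ],
  "jaw": [0.2, 0.2, 0.2, 0.2, 0.2, 0.2, 0.2, 0.2]
}}

```text
time: 30.53
tool_pos: [0.5523, 0.0454, 0.1601]
tool_rot: [3.142, -0.001, 3.09]
contact_force: [0.2, -0.6, -3.5]
opening: 0.0259
grip_force: 40.0
```

Request:
{"op": "apply_moves", "data": {
  "delta_pos": [
    [0.006, -0.07, 0],
    [0.012, -0.14, 0],
    [0.018, -0.21, 0],
    [0.024, -0.28, 0],
    [0.03, -0.35, 0],
    [0.036, -0.42, 0],
    [0.042, -0.49, 0],
    [0.051, -0.56, 0]
  ],
  "dr": [
    [0, 0, 0],
    [0, 0, 0],
    [0, 0, 0],
    [0, 0, 0],
    [0, 0, 0],
    [0, 0, 0],
    [0, 0, 0],
    [0, 0, 0]
  ],
  "jaw": [0.2, 0.2, 0.2, 0.2, 0.2, 0.2, 0.2, 0.2]
}}

```text
time: 31.2
tool_pos: [0.5726, -0.1789, 0.1596]
tool_rot: [3.141, -0.002, 3.089]
contact_force: [0.7, 0.3, -4.0]
opening: 0.0257
grip_force: 40.0
```

Request:
{"op": "apply_moves", "data": {
  "delta_pos": [
    [0, -0.07, 0],
    [0, -0.14, 0],
    [0, -0.21, 0],
    [0, -0.27, 0],
    [0, -0.32, 0],
    [0, -0.36, 0],
    [0, -0.38, 0],
    [0, -0.38, 0]
  ],
  "dr": [
    [0, 0, 0],
    [0, 0, 0],
    [0, 0, 0],
    [0, 0, 0],
    [0, 0, 0],
    [0, 0, 0],
    [0, 0, 0],
    [0, 0, 0]
  ],
  "jaw": [0.2, 0.2, 0.2, 0.2, 0.2, 0.2, 0.2, 0.2]
}}

```text
time: 31.87
tool_pos: [0.5726, -0.3312, 0.1594]
tool_rot: [3.141, -0.001, 3.087]
contact_force: [0.3, 0.1, -3.2]
opening: 0.026
grip_force: 40.0
```

Request:
{"op": "apply_moves", "data": {
  "delta_pos": [
    [0, 0, 0],
    [0, 0, 0],
    [0, 0, 0]
  ],
  "dr": [
    [0, 0, 0],
    [0, 0, 0],
    [0, 0, 0]
  ],
  "jaw": [0.2, 0.2, 0.2]
}}

```text
time: 32.12
tool_pos: [0.5736, -0.3284, 0.1606]
tool_rot: [3.141, -0.0, 3.091]
contact_force: [-0.1, 0.3, -3.2]
opening: 0.0258
grip_force: 40.0
```

```bash
python3 look.py t6
python3 - <<'E'
from edges import *
im=cv2.imread("pics/t6.png")[:,:,::-1].astype(float); d=255-im.max(2)
print("pad",box(d,(281,312),(242,293),255-85,.008,7))
s=eyes.read_camera("scene"); v=cv2.resize(s[150:380,60:410],None,fx=2.2,fy=2.2,interpolation=cv2.INTER_CUBIC); cv2.imwrite("pics/t6s.png",v[:,:,::-1])
E
```

```text
32.17 [ 0.5736 -0.3285  0.1607] [ 3.141 -0.     3.091] [-0.2  0.  -3.7] 0.0261
pad {'c': array([0.5619, 0.1518], dtype=float32), 'ang': [-5.9, -6.2, -5.6, -6.5], 'size': (0.1505, 0.0898)}
```

View pics/t6s.png

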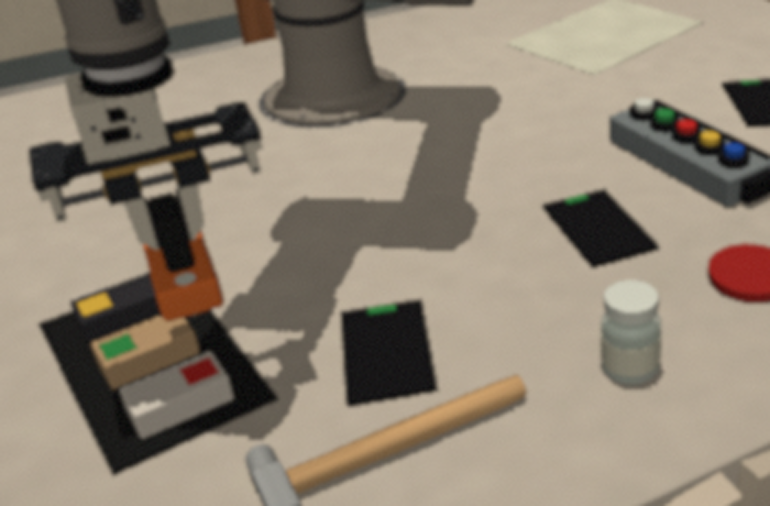

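Request:
{"op": "apply_moves", "data": {
  "delta_pos": [
    [0, -0.012, -0.03],
    [0, -0.024, -0.06],
    [0, -0.024, -0.09],
    [0, -0.024, -0.11],
    [0, -0.024, -0.11],
    [0, -0.024, -0.11]
  ],
  "dr": [
    [0, 0, 0],
    [0, 0, 0],
    [0, 0, 0],
    [0, 0, 0],
    [0, 0, 0],
    [0, 0, 0]
  ],
  "jaw": [0.2, 0.2, 0.2, 0.2, 0.2, 0.2]
}}

```text
time: 32.72
tool_pos: [0.5729, -0.3392, 0.1154]
tool_rot: [3.14, -0.002, 3.089]
contact_force: [1.2, 0.0, -2.6]
opening: 0.0256
grip_force: 40.0
```

Request:
{"op": "apply_moves", "data": {
  "delta_pos": [
    [0, 0, 0],
    [0, 0, 0],
    [0, 0, 0]
  ],
  "dr": [
    [0, 0, 0],
    [0, 0, 0],
    [0, 0, 0]
  ],
  "jaw": [0.2, 0.2, 0.2]
}}

```text
time: 32.97
tool_pos: [0.5737, -0.3396, 0.1174]
tool_rot: [-3.141, 0.001, 3.089]
contact_force: [-0.3, -0.6, -3.7]
opening: 0.026
grip_force: 40.0
```

Run:
```python
from h import *
im=eyes.read_camera("scene"); cv2.imwrite("pics/t7s.png",im[:,:,::-1])
for c in ("red","yellow","green"):
    print(c,[(o[0],o[1].round(1)) for o in blobs(im,*COL[c],roi=(70,260,200,370))])
for S in ((.616,-.34,.034),(.4438,-.413,.034),(.533,-.4025,.034)): print(proj("scene",S).round(1))
print(telemetry.observe()["tool_pos"],telemetry.observe()["tool_rot"])
```

```text
red [(109.0, array([150.1, 318.3]))]
yellow [(113.0, array([102.6, 288. ]))]
green [(94.0, array([113. , 307.2]))]
[[150.5 317.3]]
[[102.5 287.1]]
[[113.5 306.1]]
[ 0.57365545 -0.33955675  0.11727551] [-3.14094682e+00  1.05797683e-03  3.08937127e+00]
```

Request:
{"op": "apply_moves", "data": {
  "delta_pos": [
    [0, 0.0035, -0.001],
    [0, 0.0035, -0.001],
    [0, 0.0035, -0.001],
    [0, 0.0035, -0.001],
    [0, 0.0035, -0.001],
    [0, 0.0035, -0.001],
    [0, 0.0035, -0.001],
    [0, 0.0035, -0.001]
  ],
  "dr": [
    [0, 0, 0],
    [0, 0, 0],
    [0, 0, 0],
    [0, 0, 0],
    [0, 0, 0],
    [0, 0, 0],
    [0, 0, 0],
    [0, 0, 0]
  ],
  "jaw": [0.2, 0.2, 0.2, 0.2, 0.2, 0.2, 0.2, 0.2]
}}

```text
time: 33.68
tool_pos: [0.5733, -0.338, 0.1162]
tool_rot: [3.141, -0.0, 3.089]
contact_force: [-0.3, -0.0, -3.5]
opening: 0.0258
grip_force: 40.0
```

Request:
{"op": "apply_moves", "data": {
  "delta_pos": [
    [0, 0, 0],
    [0, 0, 0],
    [0, 0, 0],
    [0, 0, 0],
    [0, 0, 0],
    [0, 0, 0],
    [0, 0, 0],
    [0, 0, 0]
  ],
  "dr": [
    [0, 0, 0],
    [0, 0, 0],
    [0, 0, 0],
    [0, 0, 0],
    [0, 0, 0],
    [0, 0, 0],
    [0, 0, 0],
    [0, 0, 0]
  ],
  "jaw": [0.2, 0.2, 0.2, 0.2, 0.2, 0.2, 0.2, 0.2]
}}

```text
time: 34.35
tool_pos: [0.5734, -0.338, 0.1162]
tool_rot: [3.142, -0.0, 3.089]
contact_force: [0.2, 0.9, -4.0]
opening: 0.0259
grip_force: 40.0
```

Request:
{"op": "apply_moves", "data": {
  "delta_pos": [
    [0, 0, 0],
    [0, 0, 0],
    [0, 0, 0],
    [0, 0, 0],
    [0, 0, 0],
    [0, 0, 0],
    [0, 0, 0],
    [0, 0, 0]
  ],
  "dr": [
    [0, 0, 0],
    [0, 0, 0],
    [0, 0, 0],
    [0, 0, 0],
    [0, 0, 0],
    [0, 0, 0],
    [0, 0, 0],
    [0, 0, 0]
  ],
  "jaw": [0.2, 0.2, 0.2, 0.2, 0.2, 0.2, 0.2, 0.2]
}}

```text
time: 35.02
tool_pos: [0.5734, -0.338, 0.1162]
tool_rot: [3.142, 0.0, 3.089]
contact_force: [1.1, -0.3, -3.5]
opening: 0.0258
grip_force: 40.0
```

Request:
{"op": "apply_moves", "data": {
  "delta_pos": [
    [0, 0, 0.05],
    [-0.03, -0.013, 0.1],
    [-0.1, -0.042, 0.1],
    [-0.17, -0.072, 0.1],
    [-0.24, -0.102, 0.1],
    [-0.31, -0.131, 0.1],
    [-0.37, -0.157, 0.1],
    [-0.41, -0.174, 0.1]
  ],
  "dr": [
    [0, 0, 0],
    [0, 0, 0],
    [0, 0, 0],
    [0, 0, 0],
    [0, 0, 0],
    [0, 0, 0],
    [0, 0, 0],
    [0, 0, 0]
  ],
  "jaw": [0.2, 0.2, 0.2, 0.2, 0.2, 0.2, 0.2, 0.2]
}}

```text
time: 35.68
tool_pos: [0.407, -0.4085, 0.1565]
tool_rot: [-3.141, -0.001, 3.088]
contact_force: [0.5, -1.1, -4.1]
opening: 0.0259
grip_force: 40.0
```

Request:
{"op": "apply_moves", "data": {
  "delta_pos": [
    [-0.02, -0.008, 0],
    [-0.02, -0.008, 0],
    [-0.02, -0.008, 0],
    [-0.02, -0.008, 0]
  ],
  "dr": [
    [0, 0, 0],
    [0, 0, 0],
    [0, 0, 0],
    [0, 0, 0]
  ],
  "jaw": [0.2, 0.2, 0.2, 0.2]
}}

```text
time: 36.02
tool_pos: [0.4024, -0.4104, 0.1562]
tool_rot: [3.142, 0.001, 3.09]
contact_force: [0.8, -0.3, -4.2]
opening: 0.0259
grip_force: 40.0
```

```bash
cat > chk.py <<'E'
from h import *
im=eyes.read_camera("scene")
for c in ("red","yellow","green"):
    print(c,[(o[0],o[1].round(1)) for o in blobs(im,*COL[c],roi=(70,260,200,370))])
print(telemetry.observe()["tool_pos"],telemetry.observe()["tool_rot"])
E
python3 chk.py
```

```text
red [(99.0, array([144.6, 310.4]))]
yellow [(90.0, array([102.4, 287.9]))]
green [(96.0, array([113.1, 307.2]))]
[ 0.40250969 -0.41026261  0.15615049] [3.14148095e+00 5.11840665e-04 3.09050894e+00]
```

Request:
{"op": "apply_moves", "data": {
  "delta_pos": [
    [-0.003, -0.002, -0.03],
    [-0.003, -0.002, -0.06],
    [-0.003, -0.002, -0.085],
    [-0.003, -0.002, -0.099],
    [-0.003, -0.002, -0.099],
    [-0.003, -0.002, -0.099]
  ],
  "dr": [
    [0, 0, 0],
    [0, 0, 0],
    [0, 0, 0],
    [0, 0, 0],
    [0, 0, 0],
    [0, 0, 0]
  ],
  "jaw": [0.2, 0.2, 0.2, 0.2, 0.2, 0.2]
}}

```text
time: 36.57
tool_pos: [0.4005, -0.4114, 0.1164]
tool_rot: [3.141, -0.0, 3.09]
contact_force: [0.2, -0.2, -3.9]
opening: 0.0256
grip_force: 40.0
```

Request:
{"op": "apply_moves", "data": {
  "delta_pos": [
    [0, 0, 0],
    [0, 0, 0],
    [0, 0, 0]
  ],
  "dr": [
    [0, 0, 0],
    [0, 0, 0],
    [0, 0, 0]
  ],
  "jaw": [0.2, 0.2, 0.2]
}}

```text
time: 36.82
tool_pos: [0.4004, -0.4119, 0.1172]
tool_rot: [-3.141, 0.001, 3.089]
contact_force: [-0.1, -0.7, -3.1]
opening: 0.0255
grip_force: 40.0
```

```bash
python3 chk.py; python3 look.py t8
```

```text
red [(99.0, array([144.6, 310.4]))]
yellow [(90.0, array([102.4, 288. ]))]
green [(104.0, array([113. , 306.9]))]
[ 0.4003281  -0.41180294  0.11708564] [-3.14094873e+00  6.47243240e-04  3.08924427e+00]
red 114 [472.5 252.1] S [ 0.5838 -0.3459] sticker [30.7 29.5  5.6] stone [ 0.5578 -0.3715] [110.4  99.3   9. ] dir 44.6
green 115 [495.3 268.8] S [ 0.5344 -0.4046] sticker [30.2 29.5  7.9] stone [ 0.5571 -0.3716] [109.8  99.6   8.1] dir -124.5
36.92 [ 0.4003 -0.4118  0.117 ] [-3.141  0.     3.089] [ 0.   0.1 -3.7] 0.026
```

Request:
{"op": "apply_moves", "data": {
  "delta_pos": [
    [0.002, 0.002, -0.001],
    [0.002, 0.002, -0.001],
    [0.002, 0.002, -0.001],
    [0.002, 0.002, -0.001],
    [0.002, 0.002, -0.001],
    [0.002, 0.002, -0.001],
    [0.002, 0.002, -0.001],
    [0.002, 0.002, -0.001]
  ],
  "dr": [
    [0, 0, 0],
    [0, 0, 0],
    [0, 0, 0],
    [0, 0, 0],
    [0, 0, 0],
    [0, 0, 0],
    [0, 0, 0],
    [0, 0, 0]
  ],
  "jaw": [0.2, 0.2, 0.2, 0.2, 0.2, 0.2, 0.2, 0.2]
}}

```text
time: 37.58
tool_pos: [0.401, -0.4108, 0.1161]
tool_rot: [3.142, -0.0, 3.089]
contact_force: [0.4, -0.2, -3.6]
opening: 0.0257
grip_force: 40.0
```

Request:
{"op": "apply_moves", "data": {
  "delta_pos": [
    [0, 0, 0],
    [0, 0, 0],
    [0, 0, 0],
    [0, 0, 0],
    [0, 0, 0],
    [0, 0, 0],
    [0, 0, 0],
    [0, 0, 0]
  ],
  "dr": [
    [0, 0, 0],
    [0, 0, 0],
    [0, 0, 0],
    [0, 0, 0],
    [0, 0, 0],
    [0, 0, 0],
    [0, 0, 0],
    [0, 0, 0]
  ],
  "jaw": [0.2, 0.2, 0.2, 0.2, 0.2, 0.2, 0.2, 0.2]
}}

```text
time: 38.25
tool_pos: [0.401, -0.4108, 0.1162]
tool_rot: [3.141, -0.0, 3.089]
contact_force: [0.3, 0.3, -4.2]
opening: 0.0258
grip_force: 40.0
```

Request:
{"op": "apply_moves", "data": {
  "delta_pos": [
    [0, 0, 0],
    [0, 0, 0],
    [0, 0, 0],
    [0, 0, 0],
    [0, 0, 0],
    [0, 0, 0],
    [0, 0, 0],
    [0, 0, 0]
  ],
  "dr": [
    [0, 0, 0],
    [0, 0, 0],
    [0, 0, 0],
    [0, 0, 0],
    [0, 0, 0],
    [0, 0, 0],
    [0, 0, 0],
    [0, 0, 0]
  ],
  "jaw": [0.2, 0.2, 0.2, 0.2, 0.2, 0.2, 0.2, 0.2]
}}

```text
time: 38.92
tool_pos: [0.4009, -0.4108, 0.1161]
tool_rot: [3.141, -0.0, 3.089]
contact_force: [-0.2, 0.3, -3.3]
opening: 0.0257
grip_force: 40.0
```

```bash
python3 chk.py
```

```text
red [(99.0, array([144.6, 310.4]))]
yellow [(91.0, array([102.5, 288. ]))]
green [(103.0, array([113. , 306.9]))]
[ 0.40098211 -0.41078371  0.11617713] [3.14151770e+00 4.60152609e-05 3.08930257e+00]
```

Request:
{"op": "apply_moves", "data": {
  "delta_pos": [
    [0, 0, 0.04],
    [0.03, 0.003, 0.075],
    [0.09, 0.01, 0.075],
    [0.15, 0.018, 0.075],
    [0.2, 0.024, 0.075],
    [0.2235, 0.026, 0.05],
    [0.2235, 0.026, 0.02],
    [0.2235, 0.026, 0.001]
  ],
  "dr": [
    [0, 0, 0],
    [0, 0, 0],
    [0, 0, 0],
    [0, 0, 0],
    [0, 0, 0],
    [0, 0, 0],
    [0, 0, 0],
    [0, 0, 0]
  ],
  "jaw": [0.2, 0.2, 0.2, 0.2, 0.2, 0.2, 0.2, 0.2]
}}

```text
time: 39.63
tool_pos: [0.49, -0.3996, 0.1143]
tool_rot: [3.14, -0.002, 3.09]
contact_force: [0.1, 0.4, -2.9]
opening: 0.0258
grip_force: 40.0
```

Request:
{"op": "apply_moves", "data": {
  "delta_pos": [
    [0, 0, 0],
    [0, 0, 0],
    [0, 0, 0],
    [0, 0, 0]
  ],
  "dr": [
    [0, 0, 0],
    [0, 0, 0],
    [0, 0, 0],
    [0, 0, 0]
  ],
  "jaw": [0.2, 0.2, 0.2, 0.2]
}}

```text
time: 39.97
tool_pos: [0.4903, -0.4009, 0.1173]
tool_rot: [-3.141, 0.001, 3.089]
contact_force: [-0.0, -0.7, -3.9]
opening: 0.0258
grip_force: 40.0
```

```bash
python3 chk.py
```

```text
red [(99.0, array([144.7, 310.3]))]
yellow []
green [(98.0, array([113. , 307.2]))]
[ 0.490335   -0.40090312  0.11740895] [-3.14067097e+00  1.04561943e-03  3.08874480e+00]
```

Request:
{"op": "apply_moves", "data": {
  "delta_pos": [
    [0, 0.001, -0.001],
    [0, 0.001, -0.001],
    [0, 0.001, -0.001],
    [0, 0.001, -0.001],
    [0, 0.001, -0.001],
    [0, 0.001, -0.001],
    [0, 0.001, -0.001],
    [0, 0.001, -0.001]
  ],
  "dr": [
    [0, 0, 0],
    [0, 0, 0],
    [0, 0, 0],
    [0, 0, 0],
    [0, 0, 0],
    [0, 0, 0],
    [0, 0, 0],
    [0, 0, 0]
  ],
  "jaw": [0.2, 0.2, 0.2, 0.2, 0.2, 0.2, 0.2, 0.2]
}}

```text
time: 40.68
tool_pos: [0.4904, -0.4, 0.1161]
tool_rot: [3.141, -0.0, 3.089]
contact_force: [0.1, 1.1, -4.1]
opening: 0.0257
grip_force: 40.0
```

Request:
{"op": "apply_moves", "data": {
  "delta_pos": [
    [0, 0, 0],
    [0, 0, 0],
    [0, 0, 0],
    [0, 0, 0],
    [0, 0, 0],
    [0, 0, 0],
    [0, 0, 0],
    [0, 0, 0]
  ],
  "dr": [
    [0, 0, 0],
    [0, 0, 0],
    [0, 0, 0],
    [0, 0, 0],
    [0, 0, 0],
    [0, 0, 0],
    [0, 0, 0],
    [0, 0, 0]
  ],
  "jaw": [0.2, 0.2, 0.2, 0.2, 0.2, 0.2, 0.2, 0.2]
}}

```text
time: 41.35
tool_pos: [0.4904, -0.4, 0.1162]
tool_rot: [3.141, 0.0, 3.089]
contact_force: [-0.2, -0.6, -3.9]
opening: 0.0257
grip_force: 40.0
```

Request:
{"op": "apply_moves", "data": {
  "delta_pos": [
    [0, 0, 0],
    [0, 0, 0],
    [0, 0, 0],
    [0, 0, 0],
    [0, 0, 0],
    [0, 0, 0],
    [0, 0, 0],
    [0, 0, 0]
  ],
  "dr": [
    [0, 0, 0],
    [0, 0, 0],
    [0, 0, 0],
    [0, 0, 0],
    [0, 0, 0],
    [0, 0, 0],
    [0, 0, 0],
    [0, 0, 0]
  ],
  "jaw": [0.2, 0.2, 0.2, 0.2, 0.2, 0.2, 0.2, 0.2]
}}

```text
time: 42.02
tool_pos: [0.4904, -0.4, 0.1162]
tool_rot: [3.142, 0.0, 3.089]
contact_force: [0.2, -0.3, -3.7]
opening: 0.0255
grip_force: 40.0
```

Request:
{"op": "apply_moves", "data": {
  "delta_pos": [
    [0, 0, 0.05],
    [0, 0.03, 0.1],
    [0.01, 0.08, 0.11],
    [0.02, 0.14, 0.11],
    [0.03, 0.2, 0.11],
    [0.04, 0.27, 0.11],
    [0.05, 0.34, 0.11],
    [0.06, 0.41, 0.11]
  ],
  "dr": [
    [0, 0, 0],
    [0, 0, 0],
    [0, 0, 0],
    [0, 0, 0],
    [0, 0, 0],
    [0, 0, 0],
    [0, 0, 0],
    [0, 0, 0]
  ],
  "jaw": [0.2, 0.2, 0.2, 0.2, 0.2, 0.2, 0.2, 0.2]
}}

```text
time: 42.68
tool_pos: [0.5144, -0.2348, 0.1603]
tool_rot: [3.142, 0.0, 3.089]
contact_force: [0.9, -0.2, -4.4]
opening: 0.026
grip_force: 40.0
```

Request:
{"op": "apply_moves", "data": {
  "delta_pos": [
    [0.014, 0.07, 0],
    [0.028, 0.14, 0],
    [0.042, 0.21, 0],
    [0.056, 0.28, 0],
    [0.07, 0.35, 0],
    [0.084, 0.42, 0],
    [0.1, 0.49, 0],
    [0.117, 0.56, 0]
  ],
  "dr": [
    [0, 0, 0],
    [0, 0, 0],
    [0, 0, -0.05],
    [0, 0, -0.1],
    [0, 0, -0.1],
    [0, 0, -0.1],
    [0, 0, -0.1],
    [0, 0, -0.1]
  ],
  "jaw": [0.2, 0.2, 0.2, 0.2, 0.2, 0.2, 0.2, 0.2]
}}

```text
time: 43.35
tool_pos: [0.5613, -0.0106, 0.1604]
tool_rot: [3.142, 0.0, 3.039]
contact_force: [1.7, 0.3, -4.8]
opening: 0.0255
grip_force: 40.0
```

Request:
{"op": "apply_moves", "data": {
  "delta_pos": [
    [0, 0.07, 0],
    [0, 0.14, 0],
    [0, 0.21, 0],
    [0, 0.27, 0],
    [0, 0.32, 0],
    [0, 0.36, 0],
    [0, 0.38, 0],
    [0, 0.38, 0]
  ],
  "dr": [
    [0, 0, 0],
    [0, 0, 0],
    [0, 0, 0],
    [0, 0, 0],
    [0, 0, 0],
    [0, 0, 0],
    [0, 0, 0],
    [0, 0, 0]
  ],
  "jaw": [0.2, 0.2, 0.2, 0.2, 0.2, 0.2, 0.2, 0.2]
}}

```text
time: 44.02
tool_pos: [0.561, 0.1415, 0.1602]
tool_rot: [3.141, 0.0, 3.041]
contact_force: [-0.3, -0.3, -3.5]
opening: 0.0253
grip_force: 40.0
```

Request:
{"op": "apply_moves", "data": {
  "delta_pos": [
    [0, 0, 0],
    [0, 0, 0],
    [0, 0, 0],
    [0, 0, 0]
  ],
  "dr": [
    [0, 0, 0],
    [0, 0, 0],
    [0, 0, 0],
    [0, 0, 0]
  ],
  "jaw": [0.2, 0.2, 0.2, 0.2]
}}

```text
time: 44.35
tool_pos: [0.5613, 0.139, 0.1602]
tool_rot: [-3.142, 0.0, 3.038]
contact_force: [-0.5, 1.0, -3.8]
opening: 0.0262
grip_force: 40.0
```

```bash
python3 look.py t9
```

```text
red 115 [472.5 252.1] S [ 0.5838 -0.3457] sticker [30.5 30.2  6.5] stone [ 0.5568 -0.3706] [110.8 101.7   7.7] dir 42.7
yellow 135 [502.6 300.9] S [ 0.4446 -0.4147] sticker [31.7 31.1 97.6] stone [ 0.4288 -0.4034] [112.5  76.3  97.1] dir -35.6
green 117 [495.3 268.9] S [ 0.5341 -0.4045] sticker [30.7 29.5  7.9] stone [ 0.5566 -0.3707] [110.3 101.7   7.7] dir -123.6
44.4 [0.5613 0.1392 0.1602] [-3.142 -0.     3.038] [ 0.3 -0.2 -3.7] 0.0257
```

Request:
{"op": "apply_moves", "data": {
  "delta_pos": [
    [0, 0.0315, 0],
    [0, 0.0315, -0.06],
    [0, 0.0315, -0.12],
    [0, 0.0315, -0.17],
    [0, 0.0315, -0.21],
    [0, 0.0315, -0.228],
    [0, 0.0315, -0.228],
    [0, 0.0315, -0.228]
  ],
  "dr": [
    [0, 0, 0],
    [0, 0, 0],
    [0, 0, 0],
    [0, 0, 0],
    [0, 0, 0],
    [0, 0, 0],
    [0, 0, 0],
    [0, 0, 0]
  ],
  "jaw": [0.2, 0.2, 0.2, 0.2, 0.2, 0.2, 0.2, 0.2]
}}

```text
time: 45.07
tool_pos: [0.5615, 0.1529, 0.0693]
tool_rot: [3.141, 0.0, 3.039]
contact_force: [0.5, 0.2, -1.7]
opening: 0.0257
grip_force: 40.0
```

Request:
{"op": "apply_moves", "data": {
  "delta_pos": [
    [0, 0, 0],
    [0, 0, 0],
    [0, 0, 0]
  ],
  "dr": [
    [0, 0, 0],
    [0, 0, 0],
    [0, 0, 0]
  ],
  "jaw": [0.2, 0.2, 0.2]
}}

```text
time: 45.32
tool_pos: [0.5618, 0.1527, 0.0701]
tool_rot: [3.141, 0.002, 3.039]
contact_force: [-0.4, -0.7, -2.8]
opening: 0.026
grip_force: 40.0
```

Request:
{"op": "apply_moves", "data": {
  "delta_pos": [
    [-0.0015, -0.003, -0.007],
    [-0.0015, -0.003, -0.014],
    [-0.0015, -0.003, -0.021],
    [-0.0015, -0.003, -0.021],
    [-0.0015, -0.003, -0.021],
    [-0.0015, -0.003, -0.021]
  ],
  "dr": [
    [0, 0, -0.004],
    [0, 0, -0.004],
    [0, 0, -0.004],
    [0, 0, -0.004],
    [0, 0, -0.004],
    [0, 0, -0.004]
  ],
  "jaw": [0.2, 0.2, 0.2, 0.2, 0.2, 0.2]
}}

```text
time: 45.82
tool_pos: [0.5606, 0.1514, 0.0606]
tool_rot: [3.142, 0.0, 3.037]
contact_force: [0.2, 0.0, -1.2]
opening: 0.0259
grip_force: 40.0
```

Request:
{"op": "apply_moves", "data": {
  "delta_pos": [
    [0, 0, -0.003],
    [0, 0, -0.003],
    [0, 0, -0.003]
  ],
  "dr": [
    [0, 0, 0],
    [0, 0, 0],
    [0, 0, 0]
  ],
  "jaw": [0.2, 0.2, 0.2]
}}

```text
time: 46.07
tool_pos: [0.5607, 0.1514, 0.0605]
tool_rot: [3.142, 0.001, 3.037]
contact_force: [-3.9, -1.7, 7.4]
opening: 0.0256
grip_force: 40.0
```

Request:
{"op": "apply_moves", "data": {
  "delta_pos": [
    [0, 0, 0],
    [0, 0, 0],
    [0, 0, 0],
    [0, 0, 0],
    [0, 0, 0],
    [0, 0, 0]
  ],
  "dr": [
    [0, 0, 0],
    [0, 0, 0],
    [0, 0, 0],
    [0, 0, 0],
    [0, 0, 0],
    [0, 0, 0]
  ],
  "jaw": [0.35, 0.5, 0.6, 0.6, 0.6, 0.6]
}}

```text
time: 46.57
tool_pos: [0.5606, 0.1514, 0.0592]
tool_rot: [3.141, -0.0, 3.037]
contact_force: [-0.5, -0.3, -0.2]
opening: 0.0549
grip_force: 0.0
```

Request:
{"op": "apply_moves", "data": {
  "delta_pos": [
    [0, 0, 0.05],
    [0, 0, 0.12],
    [0, 0, 0.2],
    [0, 0, 0.28],
    [-0.05, 0.06, 0.3],
    [-0.12, 0.15, 0.3],
    [-0.2, 0.25, 0.3],
    [-0.28, 0.35, 0.3]
  ],
  "dr": [
    [0, 0, 0],
    [0, 0, 0],
    [0, 0, 0],
    [0, 0, 0],
    [0, 0, 0.1],
    [0, 0, 0.25],
    [0, 0, 0.4],
    [0, 0, 0.46]
  ],
  "jaw": [0.6, 0.6, 0.6, 0.6, 0.4, 0.2, 0, 0]
}}

```text
time: 47.23
tool_pos: [0.462, 0.2743, 0.1797]
tool_rot: [3.141, 0.001, -3.013]
contact_force: [1.2, 1.9, -0.9]
opening: 0.033
grip_force: 0.0
```

Request:
{"op": "apply_moves", "data": {
  "delta_pos": [
    [0, 0, 0],
    [0, 0, 0],
    [0, 0, 0],
    [0, 0, 0],
    [0, 0, 0],
    [0, 0, 0]
  ],
  "dr": [
    [0, 0, 0],
    [0, 0, 0],
    [0, 0, 0],
    [0, 0, 0],
    [0, 0, 0],
    [0, 0, 0]
  ],
  "jaw": [0, 0, 0, 0, 0, 0]
}}

```text
time: 47.73
tool_pos: [0.4637, 0.2725, 0.1792]
tool_rot: [-3.142, -0.0, -3.018]
contact_force: [-0.1, 0.2, -0.9]
opening: 0.0004
grip_force: 0.0
```

```bash
python3 look.py t10
python3 - <<'E'
from edges import *
im=cv2.imread("pics/t10.png")[:,:,::-1].astype(float); o=im[:,:,0]-im[:,:,2]; d=255-im.max(2)
print("reader",box(o,(286,306),(245,285),70,.042,4)); print("   pad",box(d,(281,312),(242,293),255-85,.008,7))
v=cv2.resize(im[205:345,190:530].astype(np.uint8),None,fx=2.35,fy=2.35,interpolation=cv2.INTER_CUBIC); cv2.imwrite("pics/t10c.png",v[:,:,::-1])
E
```

```text
red 114 [472.5 252.1] S [ 0.5837 -0.3458] sticker [30.2 30.1 96.5] stone [ 0.5566 -0.3704] [110.2 102.6   7. ] dir 42.4
yellow 134 [502.7 300.9] S [ 0.4446 -0.4148] sticker [31.8 30.7 97.6] stone [ 0.4288 -0.4036] [112.1  76.1  97.1] dir -35.4
green 118 [495.3 268.9] S [ 0.5342 -0.4044] sticker [30.7 29.5  7.8] stone [ 0.5565 -0.3704] [110.3 102.4   7.5] dir -123.2
47.78 [0.4636 0.2726 0.1792] [-3.142 -0.    -3.018] [0.2 0.2 0.2] 0.0002
reader {'c': array([0.561 , 0.1515], dtype=float32), 'ang': [-6.2, -6.0, -7.9, -7.1], 'size': (0.1115, 0.0565)}
   pad {'c': array([0.562 , 0.1519], dtype=float32), 'ang': [-6.2, -6.3, -5.5, -6.6], 'size': (0.1508, 0.0901)}
```

View pics/t10c.png

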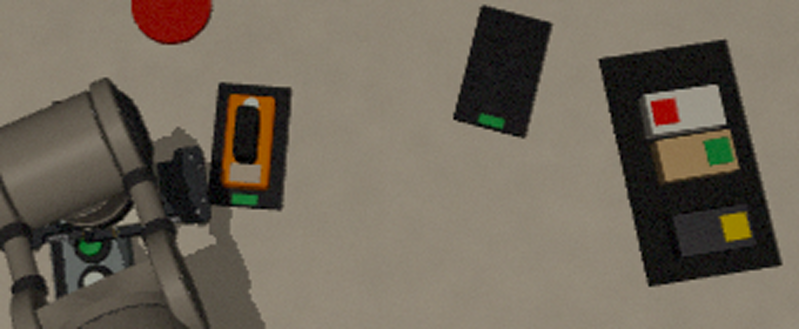

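Request:
{"op": "apply_moves", "data": {
  "delta_pos": [
    [-0.08, 0.07, 0],
    [-0.161, 0.137, 0],
    [-0.161, 0.137, -0.08],
    [-0.161, 0.137, -0.16],
    [-0.161, 0.137, -0.23],
    [-0.161, 0.137, -0.25],
    [-0.161, 0.137, -0.25],
    [-0.161, 0.137, -0.25]
  ],
  "dr": [
    [0, 0, 0.01],
    [0, 0, 0.01],
    [0, 0, 0.01],
    [0, 0, 0.01],
    [0, 0, 0.01],
    [0, 0, 0.01],
    [0, 0, 0.01],
    [0, 0, 0.01]
  ],
  "jaw": [0, 0, 0, 0, 0, 0, 0, 0]
}}

```text
time: 48.45
tool_pos: [0.3994, 0.3282, 0.08]
tool_rot: [3.141, 0.0, -3.012]
contact_force: [-0.3, -0.0, 1.0]
opening: 0.0004
grip_force: 0.0
```

Request:
{"op": "apply_moves", "data": {
  "delta_pos": [
    [0, 0, 0],
    [0, 0, 0],
    [0, 0, 0],
    [0, 0, 0]
  ],
  "dr": [
    [0, 0, 0],
    [0, 0, 0],
    [0, 0, 0],
    [0, 0, 0]
  ],
  "jaw": [0, 0, 0, 0]
}}

```text
time: 48.78
tool_pos: [0.3991, 0.3284, 0.0804]
tool_rot: [3.141, 0.002, -3.011]
contact_force: [0.2, -0.1, -0.0]
opening: 0.0005
grip_force: 0.0
```

Request:
{"op": "apply_moves", "data": {
  "delta_pos": [
    [0, -0.002, -0.012],
    [0, -0.002, -0.024],
    [0, -0.002, -0.034],
    [0, -0.002, -0.043],
    [0, -0.002, -0.051],
    [0, -0.002, -0.0585],
    [0, -0.002, -0.0585],
    [0, -0.002, -0.0585]
  ],
  "dr": [
    [0, 0, 0],
    [0, 0, 0],
    [0, 0, 0],
    [0, 0, 0],
    [0, 0, 0],
    [0, 0, 0],
    [0, 0, 0],
    [0, 0, 0]
  ],
  "jaw": [0, 0, 0, 0, 0, 0, 0, 0]
}}

```text
time: 49.45
tool_pos: [0.3985, 0.3274, 0.0579]
tool_rot: [3.141, 0.001, -3.011]
contact_force: [-6.4, -6.1, 22.2]
opening: 0.0005
grip_force: 11.4
```

Request:
{"op": "apply_moves", "data": {
  "delta_pos": [
    [0, 0, 0],
    [0, 0, 0],
    [0, 0, 0]
  ],
  "dr": [
    [0, 0, 0],
    [0, 0, 0],
    [0, 0, 0]
  ],
  "jaw": [0, 0, 0]
}}

```text
time: 49.7
tool_pos: [0.3985, 0.3273, 0.0579]
tool_rot: [3.141, 0.001, -3.011]
contact_force: [-6.0, -4.4, 21.6]
opening: 0.0004
grip_force: 11.3
```

Request:
{"op": "apply_moves", "data": {
  "delta_pos": [
    [0, 0, 0.02],
    [0, 0, 0.05],
    [0, 0, 0.075],
    [0.06, 0.006, 0.075],
    [0.11, 0.012, 0.075],
    [0.11, 0.012, 0.05],
    [0.11, 0.012, 0.04],
    [0.11, 0.012, 0.04]
  ],
  "dr": [
    [0, 0, 0],
    [0, 0, 0],
    [0, 0, 0],
    [0, 0, 0],
    [0, 0, 0],
    [0, 0, 0],
    [0, 0, 0],
    [0, 0, 0]
  ],
  "jaw": [0, 0, 0, 0, 0, 0, 0, 0]
}}

```text
time: 50.37
tool_pos: [0.4409, 0.3315, 0.0702]
tool_rot: [-3.14, -0.004, -3.011]
contact_force: [-0.9, -0.4, -0.1]
opening: 0.0005
grip_force: 0.0
```

Request:
{"op": "apply_moves", "data": {
  "delta_pos": [
    [0, 0, 0],
    [0, 0, 0],
    [0, 0, 0],
    [0, 0, 0]
  ],
  "dr": [
    [0, 0, 0],
    [0, 0, 0],
    [0, 0, 0],
    [0, 0, 0]
  ],
  "jaw": [0, 0, 0, 0]
}}

```text
time: 50.7
tool_pos: [0.4424, 0.3324, 0.0723]
tool_rot: [3.141, 0.0, -3.011]
contact_force: [-0.4, 0.5, 0.2]
opening: 0.0004
grip_force: 0.0
```

Request:
{"op": "apply_moves", "data": {
  "delta_pos": [
    [0, 0, -0.01],
    [0, 0, -0.018],
    [0, 0, -0.026],
    [0, 0, -0.034],
    [0, 0, -0.039],
    [0, 0, -0.039],
    [0, 0, -0.039],
    [0, 0, -0.039]
  ],
  "dr": [
    [0, 0, 0],
    [0, 0, 0],
    [0, 0, 0],
    [0, 0, 0],
    [0, 0, 0],
    [0, 0, 0],
    [0, 0, 0],
    [0, 0, 0]
  ],
  "jaw": [0, 0, 0, 0, 0, 0, 0, 0]
}}

```text
time: 51.37
tool_pos: [0.4426, 0.3323, 0.058]
tool_rot: [3.141, 0.001, -3.011]
contact_force: [-5.7, -2.5, 16.0]
opening: 0.0006
grip_force: 8.4
```

Request:
{"op": "apply_moves", "data": {
  "delta_pos": [
    [0, 0, 0.02],
    [0, 0, 0.08],
    [0, 0, 0.15],
    [-0.06, 0.03, 0.22],
    [-0.15, 0.08, 0.3],
    [-0.25, 0.13, 0.35],
    [-0.33, 0.18, 0.35],
    [-0.33, 0.18, 0.35]
  ],
  "dr": [
    [0, 0, 0],
    [0, 0, 0],
    [0, 0, 0],
    [0, 0, 0],
    [0, 0, 0],
    [0, 0, 0],
    [0, 0, 0],
    [0, 0, 0]
  ],
  "jaw": [0, 0, 0, 0, 0, 0, 0, 0]
}}

```text
time: 52.03
tool_pos: [0.307, 0.4063, 0.198]
tool_rot: [3.139, 0.001, -3.008]
contact_force: [0.5, 0.7, -0.8]
opening: 0.0003
grip_force: 0.0
```

Request:
{"op": "apply_moves", "data": {
  "delta_pos": [
    [0, 0, 0],
    [0, 0, 0],
    [0, 0, 0],
    [0, 0, 0]
  ],
  "dr": [
    [0, 0, 0],
    [0, 0, 0],
    [0, 0, 0],
    [0, 0, 0]
  ],
  "jaw": [0, 0, 0, 0]
}}

```text
time: 52.37
tool_pos: [0.3116, 0.4034, 0.1956]
tool_rot: [-3.141, -0.001, -3.012]
contact_force: [0.2, 0.0, -0.5]
opening: 0.0006
grip_force: 0.0
```

```bash
python3 look.py t11
python3 - <<'E'
from edges import *
im=cv2.imread("pics/t11.png")[:,:,::-1].astype(float); o=im[:,:,0]-im[:,:,2]
print("reader",box(o,(286,306),(245,285),70,.042,4))
s=eyes.read_camera("scene"); cv2.imwrite("pics/t11s.png",s[:,:,::-1])
E
```

```text
red 115 [472.5 252.1] S [ 0.5838 -0.3457] sticker [30.5 30.2  6.5] stone [ 0.5567 -0.3714] [109.9 101.1   6.5] dir 43.4
yellow 133 [502.7 301. ] S [ 0.4446 -0.4149] sticker [31.6 30.7 97.6] stone [ 0.4284 -0.4037] [112.7  75.4  96.3] dir -34.7
green 117 [495.3 268.9] S [ 0.5341 -0.4045] sticker [30.7 29.5  7.9] stone [ 0.5566 -0.3713] [110.3 100.4   7.7] dir -124.2
52.42 [0.3116 0.4035 0.1956] [-3.141e+00 -1.000e-03 -3.013e+00] [-1.3  0.   0.4] 0.0007
reader {'c': array([0.5611, 0.1515], dtype=float32), 'ang': [-6.0, -6.0, -8.1, -7.4], 'size': (0.1111, 0.0564)}
```

View pics/t11s.png

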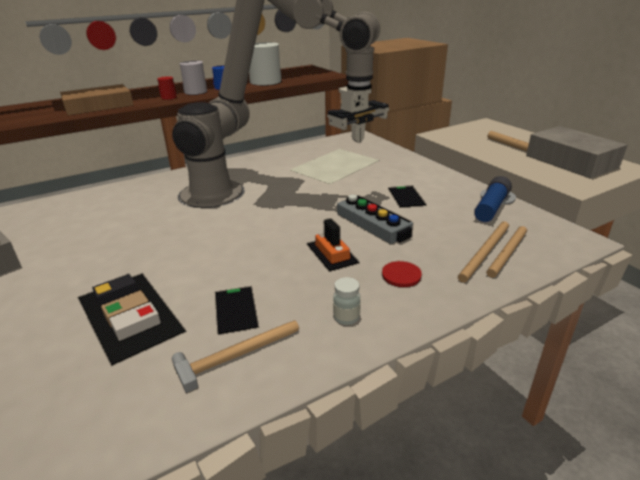

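The picture shows all three samples flat on the mat around (130, 310), the reader on its pad at (332, 247), and the hammer, jar and disc where they were. The arm is clear of everything.

```bash
python3 -c "
from cell import job; print(job.hand_in())"
```

```text
the job is handed in; nothing more can be done
None
```

I handed the job in at about 52 s with every step done in order; after its scan the red sample was knocked about 3 cm, but it still lies flat on the mat, about 6 mm from the green one.

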